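# Put the hand tools back into their foam inlays

## Task

Put the three spanners and the pliers away: lay each one flat and fully down into the foam inlay whose cut-out matches its outline, the pliers with their jaws at the narrow end. The small spanner was put back into the large spanner's inlay by mistake, so take it out of there before the large one goes in. Leave the screwdriver and the chuck key where they lie.

Things in the scene. Friction and masses are not known exactly. Their poses are not given: they have to be found in the camera images.
- spanner_large_mid (a point): The large double open-ended spanner (bright steel, 199 mm long, 45 mm wide over the heads, 18 mm wide at the straight flat shank, 8 mm thick). Point at its centre, half-way up (4 mm above its underside); y runs along its length, x across the shank, z up. It may lie either way round. Starts flat on the bench beside the inlays. Grasp it across the shank.
- spanner_medium_mid (a point): The medium double open-ended spanner (bright steel, 164 mm long, 35 mm wide over the heads, 14 mm wide at the straight flat shank, 8 mm thick). Point at its centre, half-way up (4 mm above its underside); y runs along its length, x across the shank, z up. It may lie either way round. Starts flat on the bench beside the inlays. Grasp it across the shank.
- spanner_small_mid (a point): The small double open-ended spanner (dark steel, 136 mm long, 26 mm wide over the heads, 10 mm wide at the straight flat shank, 8 mm thick). Point at its centre, half-way up (4 mm above its underside); y runs along its length, x across the shank, z up. It may lie either way round. At the start it lies flat in the cut-out of inlay_large, where it does not belong. Grasp it across the shank.
- pliers_mid (a point): Combination pliers with blue dipped grips, 163 mm long, 60 mm wide over the grips, 15 mm thick. Point between the grips behind the joint, near the centre of mass, 7.5 mm above the underside; 46 mm wide there over both grips. -y points to the jaws (tip at y = -90 mm), +y to the grip ends (at y = +74 mm), x across, z up. They start flat on the bench beside the inlays.
- inlay_large_seat (a point): Fixed dark foam block 240 x 90 x 16 mm (all 4 inlays alike outside), grey pocket floor 6 mm above the bench. Cut-out for the large spanner: 214 mm long, 58 wide at the heads, 32 at the shank, 10 deep, about 7 mm of play all round. A finger slot, 60 mm along y, as deep, crosses the middle, open at both sides. Point: centre of the seated spanner, 10 mm above the bench; y along the cut-out, z up.
- inlay_medium_seat (a point): Fixed dark foam block 240 x 90 x 16 mm (all 4 inlays alike outside), grey pocket floor 6 mm above the bench. Cut-out for the medium spanner: 178 mm long, 50 wide at the heads, 28 at the shank, 10 deep, about 7 mm of play all round. A finger slot, 60 mm along y, as deep, crosses the middle, open at both sides. Point: centre of the seated spanner, 10 mm above the bench; y along the cut-out, z up.
- inlay_small_seat (a point): Fixed dark foam block 240 x 90 x 16 mm (all 4 inlays alike outside), grey pocket floor 6 mm above the bench. Cut-out for the small spanner: 150 mm long, 40 wide at the heads, 24 at the shank, 10 deep, about 7 mm of play all round. A finger slot, 60 mm along y, as deep, crosses the middle, open at both sides. Point: centre of the seated spanner, 10 mm above the bench; y along the cut-out, z up.
- inlay_pliers_seat (a point): Foam block like the others (240 x 90 x 16 mm, floor 6 mm up, same finger slot) with the tapered cut-out for the pliers: 178 mm long, 10 deep, 34 wide at the jaw end (-y), 78 at the grip end (+y), about 7 mm of play. Point where the pliers' own point belongs when seated: 13.5 mm above the bench, 8 mm from the block's centre toward the grip end; y along the cut-out, z up.
- screwdriver_mid (a point): Screwdriver with a fat black handle, 171 mm long, lying loose behind the inlays; to be left alone. Point at its mid-length, 15 mm above the bench; y points to the handle end.
- chuck_key_mid (a point): Steel T-shaped drill chuck key, 62 x 64 mm, 12 mm thick, lying loose at the front left; to be left alone. Point at its centre, 6 mm above the bench; -x points to its tip.

How it is judged:
At the end, for the whole second after the job is handed in: Each of the three spanners and the pliers rests, released and still, in its own inlay: its listed point within 13 mm of the inlay's listed point seen from above and no more than 3 mm above it (4 mm below), lying level within 0.05 rad and along the cut-out within 0.2 rad (horizontal distance between spanner_large_mid and inlay_large_seat below 0.013 m and z of spanner_large_mid in the frame of inlay_large_seat between -0.004 and 0.003 m and angle between each of spanner_large_mid, spanner_medium_mid, spanner_small_mid, pliers_mid's own z axis and vertical below 0.05 rad and angle between the y axis of spanner_large_mid and the y axis of inlay_large_seat, either way round below 0.2 rad and linear speed of each of spanner_large, spanner_medium, spanner_small, pliers below 0.02 m/s and horizontal distance between spanner_medium_mid and inlay_medium_seat below 0.013 m and z of spanner_medium_mid in the frame of inlay_medium_seat between -0.004 and 0.003 m and angle between the y axis of spanner_medium_mid and the y axis of inlay_medium_seat, either way round below 0.2 rad and horizontal distance between spanner_small_mid and inlay_small_seat below 0.013 m and z of spanner_small_mid in the frame of inlay_small_seat between -0.004 and 0.003 m and angle between the y axis of spanner_small_mid and the y axis of inlay_small_seat, either way round below 0.2 rad and horizontal distance between pliers_mid and inlay_pliers_seat below 0.013 m and z of pliers_mid in the frame of inlay_pliers_seat between -0.004 and 0.003 m and angle between the y axis of pliers_mid and the y axis of inlay_pliers_seat, either way round below 0.2 rad); the robot touches nothing.
It fails at once if the screwdriver was moved by more than 25 mm (distance of screwdriver_mid from where it was at the start of the episode above 0.025 m).
It fails at once if the chuck key was moved by more than 25 mm (distance of chuck_key_mid from where it was at the start of the episode above 0.025 m).
It also fails if it takes over 102 s, if anything falls off the work surface, if the arm or the gripper's body presses on something with over 40 N, if the wrist force passes 120 N, or if a joint passes its speed limit or range.

## Robot

A 6-joint arm with a two-finger parallel gripper is mounted at the origin on a cart in front of the work surface, level with it; the furniture and walls round the work are solid. World frame = base frame: x ahead of the robot, y to its left, z up, the work surface at z = 0. Lengths are in m, angles in rad, forces in N, time in s.
With the tool pointing down it reaches from about 0.325 to 1 m from the base axis. Payload 5.1 kg.
Tool frame: the origin (TCP) lies on the centre line of the jaws, within the pads' length; the fingertips stand 25 mm ahead of it and the grasp point (between the pads) lies 6 mm ahead of it (robot.nose_length is the distance from the TCP to the fingertips, in m); y points along the fingers, x is the direction in which the jaws open and shut, and the axes are right-handed (so a half turn about y gives the same grasp; the last joint's range is limited). The gripper opens to 85 mm and grips with 20 to 120 N. Pads are 22 mm wide; open, the fingers measure 114 mm over their backs; the gripper's body (76 mm by 85 mm) begins 54 mm behind the grasp point. The pads swing forward as they close: fully open they stand 13 mm farther back than shut.
Start: joints at [-1.233, 0.124, 1.65, -0, 1.367, -0.083], TCP at [0.265, -0.593, 0.256] pointing down, gripper open.
Joint ranges: [-2.61, 2.61], [-1.02, 2.33], [0.03, 2.71], [-1.35, 4.49], [0.32, 2.68], [-2.91, 2.91]. Speed limits (rad/s): [2.57, 2.57, 3.14, 3.14, 3.14, 3.14].

## Interface

Orientations are given as a unit quaternion [w, x, y, z].
In Python, from station import robot gives the robot as it stands.
- The arm moves only by the tool drive_tool, never from a script. Its argument "rows" is a list that holds one entry, the list of rows, each a list of 7 numbers: the turn, a rotation vector about the tool's x, y, z in rad, then the shift along the tool's x, y, z in m, then the closure, from -1 (fully open) to 1 (shut), so that 0 is half open. A call has 1 to 8 rows; each row is the pose to reach, as a shift and turn from the pose commanded when the call began, along the tool's axes at that moment; what a row does not reach only later rows make up. A row lasts 1/12 s, in which the tool goes at most 41.7 mm and 7.16 degrees, less where a joint would pass 70% of its speed; a pose out of reach is approached as far as the arm can. A call with a gripper value outside its range is refused whole. The fingers move at their own pace and stop on an object; "force" is the grip in N (left out, the last holds). Time passes only in rows, so rows that repeat a pose let the fingers close. It gives the time, the measured TCP pose, the force and the opening at its end, in the units of the state.
- robot.state(): the state, without advancing time (a new reading comes with each control period).
- robot.get_image(name): name is "side" or "top"; returns the picture (400x640x3 uint8, blue, green, red); there is no depth.
- robot.get_calibration(name): a dict with "fx", "fy", "cx", "cy" (pixels), "origin" and "attitude" of the camera in the world. Camera axes: x right, y down, z forward; pixel columns grow to the right and rows downward; lengths in m; the calibration is good to about 2 mm. A picture is of the moment at which its call begins. get_calibration takes no time and is no camera call.
- robot.sign_off(): hands the job in, once; it reports no verdict.
The state is a dict: "clock": time; "q": joint angles; "dq": joint speeds; "tau": joint torques, N m; "position": TCP position; "ee_rot": TCP orientation; "contact_force": force on the tool from outside, world axes, zero at the start; "moment": the same for the moment, N m; "grip_width": finger opening in m.
Only numpy, scipy, OpenCV 4.12 (cv2) and the standard library are available. Lean on these libraries where they do the work, as an engineer would, in place of code of your own. Each camera call takes 0.05 s, during which the arm holds its last target.

## Working session

There is one attempt and no reset: what is moved stays moved. The work goes in short steps, Python scripts to look and compute and a tool call to move; the robot and the scene stay as the last step left them, time stands still between calls to the robot, and variables do not carry over. Pictures are saved under pics/ and viewed, and the job is handed in when it is done.

Besides the shell and the picture viewer there is one more tool, called after "Request:" as name(argument=value, ...) on one line, values as JSON. drive_tool: Moves the arm, as the interface text tells. Its arguments: {"type":"object","properties":{"rows":{"type":"array"},"force":{"type":"number"}},"required":["rows"]}

```bash
mkdir -p pics; ls; python3 - <<'E'
from station import robot
import cv2
s=robot.state();print({k:s[k] for k in('clock','position','ee_rot','grip_width')}, robot.nose_length)
for n in('top','side'):
    cv2.imwrite(f'pics/{n}0.png',robot.get_image(n));print(n,robot.get_calibration(n))
E
```

```text
pics
{'clock': 0.0, 'position': array([ 0.2653116 , -0.59276837,  0.25503527]), 'ee_rot': array([ 0.59386474, -0.59293858,  0.38513686, -0.38395065]), 'grip_width': 0.08538232673485473} 0.025
top {'fx': 390.01426544111206, 'fy': 390.01426544111206, 'cx': 312.2387128719341, 'cy': 199.18206755127386, 'origin': array([0.35430582, 0.0060556 , 1.16633286]), 'attitude': array([-0.05082951,  0.71502496, -0.69526629,  0.05254003])}
side {'fx': 399.0198103439328, 'fy': 399.0198103439328, 'cx': 322.2850693416195, 'cy': 197.36942628148938, 'origin': array([-0.01071479,  0.76837733,  0.59275563]), 'attitude': array([ 0.13991603, -0.25828135,  0.82565278, -0.48167597])}
```

View pics/top0.png

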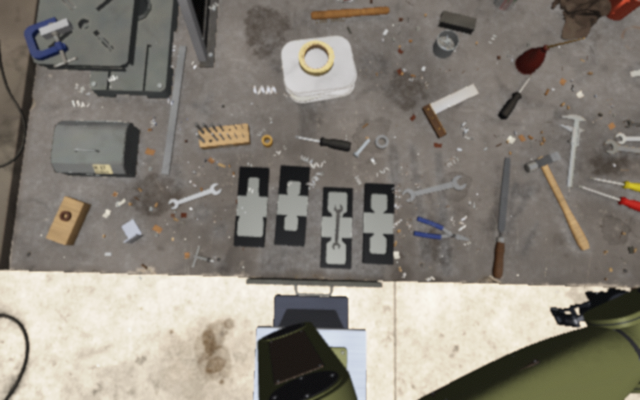

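View pics/side0.png

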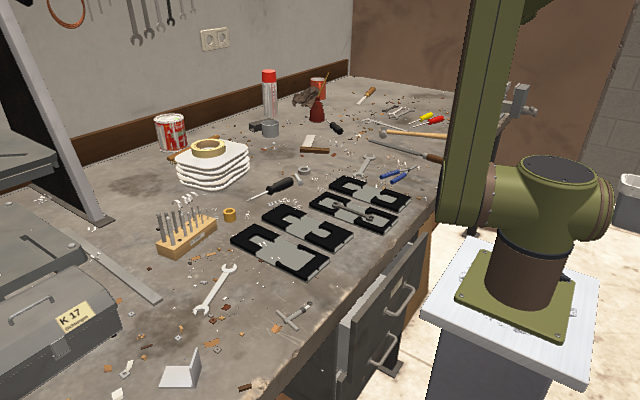

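```bash
cat > h.py <<'E'
import numpy as np, cv2
from scipy.spatial.transform import Rotation as R
from station import robot
def rot(q): return R.from_quat([q[1],q[2],q[3],q[0]])
def cast(name,uv,z):
    c=robot.get_calibration(name); uv=np.atleast_2d(np.asarray(uv,float))
    d=np.c_[(uv[:,0]-c['cx'])/c['fx'],(uv[:,1]-c['cy'])/c['fy'],np.ones(len(uv))]
    d=rot(c['attitude']).apply(d); o=np.array(c['origin'])
    return o+d*((z-o[2])/d[:,2])[:,None]
def proj(name,P):
    c=robot.get_calibration(name); p=rot(c['attitude']).inv().apply(np.atleast_2d(P)-c['origin'])
    return np.c_[p[:,0]/p[:,2]*c['fx']+c['cx'],p[:,1]/p[:,2]*c['fy']+c['cy']]
E
python3 - <<'E'
from h import *
im=cv2.imread('pics/top0.png')
cv2.imwrite('pics/t0a.png',cv2.resize(im[150:280,160:320],None,fx=5,fy=4.6*5/4.6*1,interpolation=cv2.INTER_CUBIC)[:600])
cv2.imwrite('pics/t0b.png',cv2.resize(im[155:275,320:480],None,fx=5,fy=5,interpolation=cv2.INTER_CUBIC))
E
```

```text
(no output)
```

View pics/t0a.png

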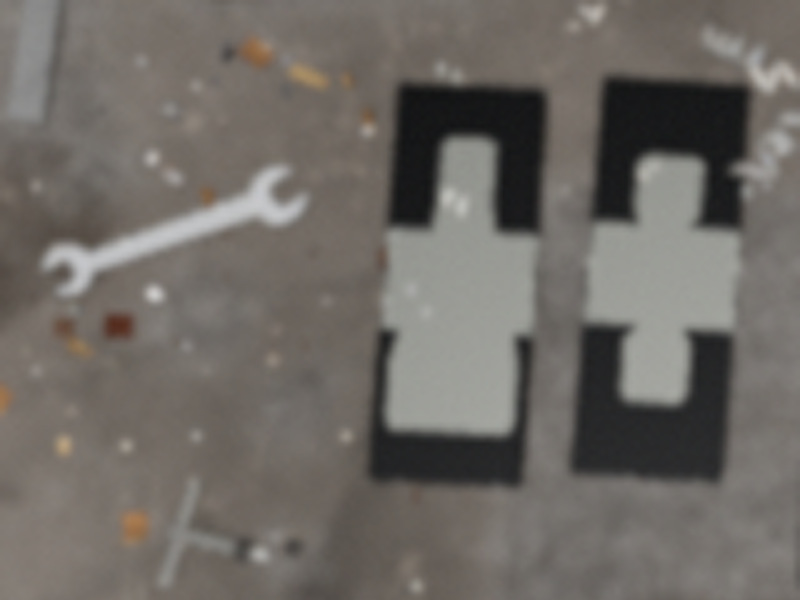

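View pics/t0b.png

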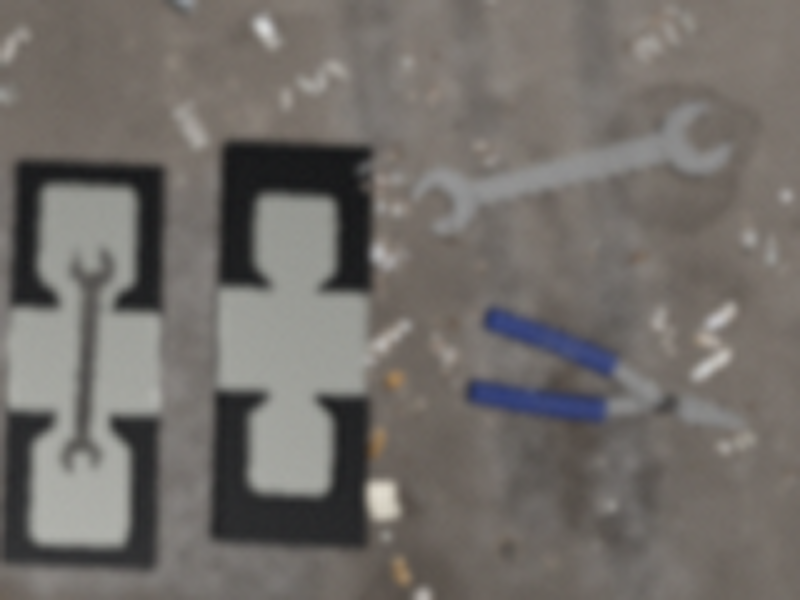

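```bash
cat > m0.py <<'E'
from h import *
im=cv2.imread('pics/top0.png')
g=im.max(2); hsv=cv2.cvtColor(im,cv2.COLOR_BGR2HSV)
def pose(mask,box,z,name,mn=5):
    x0,y0,x1,y1=box; m=np.zeros_like(mask); m[y0:y1,x0:x1]=mask[y0:y1,x0:x1]
    n,l,st,_=cv2.connectedComponentsWithStats(m.astype(np.uint8))
    k=np.isin(l,[i for i in range(1,n) if st[i,4]>=mn])
    ys,xs=np.nonzero(k)
    P=cast('top',np.c_[xs,ys],z)[:,:2]
    (c,s,a)=cv2.minAreaRect((P*1000).astype(np.float32))
    b=cv2.boxPoints((c,s,a)); e=[b[1]-b[0],b[2]-b[1]]; e=max(e,key=np.linalg.norm)
    ang=np.arctan2(e[1],e[0]); ang=(ang+np.pi/2)%np.pi-np.pi/2
    cov=np.linalg.eigh(np.cov(P.T))[1][:,1]; a2=np.arctan(cov[1]/cov[0])
    print(name,'c',np.round(c,1),'size',np.round(s,1),'long axis ang',round(ang,3),'pca',round(a2,3),'centroid',np.round(P.mean(0)*1000,1),len(P))
if __name__=='__main__':
    dark=g<65
    for n,b in dict(ipl=(230,160,272,252),ism=(273,160,312,252),ila=(318,180,356,275),ime=(360,175,397,270)).items():
        pose(dark,b,.016,n,30)
    light=(g>135)
    pose(light,(165,180,225,212),.008,'med',40)
    blue=(hsv[...,1]>100)&(hsv[...,0]>100)&(hsv[...,0]<130)
    pose(blue,(405,205,480,250),.015,'plgrips',20)
    inn=(g<120)
    pose(inn,(330,200,345,253),.014,'sm',5)
    # large: point clicks in crop b
    C=lambda X,Y:((X+.5)/5-.5+320,(Y+.5)/5-.5+155)
    for X,Y in [(450,200),(690,137),(490,190),(660,152),(575,170),(92,268),(84,452),(90,360),(742,425),(490,318),(470,392),(612,366),(607,408),(665,405),(550,365)]:
        print((X,Y),np.round(cast('top',C(X,Y),.008)[0]*1000,1))
E
python3 m0.py
```

```text
ipl c [498.6 186.2] size [ 89.8 238.3] long axis ang -0.021 pca -0.026 centroid [515.1 186.2] 964
ism c [506.1  65.9] size [ 88.3 236.9] long axis ang -0.042 pca -0.039 centroid [505.1  66.3] 1252
ila c [444.3 -67.9] size [ 87.7 235.7] long axis ang -0.014 pca -0.012 centroid [450.  -68.5] 666
ime c [ 459.3 -191.2] size [ 89.4 236.3] long axis ang -0.019 pca -0.014 centroid [ 458.3 -190.7] 1044
med c [524.4 358.8] size [ 36.1 156.2] long axis ang -1.176 pca -1.198 centroid [526.4 355.5] 336
plgrips c [ 444.  -339.1] size [74.2 52.2] long axis ang 1.302 pca 1.353 centroid [ 443.4 -339.4] 171
sm c [445.6 -73.3] size [118.9  42.3] long axis ang 0.117 pca -0.001 centroid [450.1 -71.6] 182
(450, 200) [ 547.3 -287.     8. ]
(690, 137) [ 590.1 -432.7    8. ]
(490, 190) [ 554.1 -311.2    8. ]
(660, 152) [ 580.3 -414.3    8. ]
(575, 170) [ 567.8 -362.7    8. ]
(92, 268) [499.9 -72.2   8. ]
(84, 452) [390.4 -69.5   8. ]
(90, 360) [444.8 -72.    8. ]
(742, 425) [ 417.1 -458.9    8. ]
(490, 318) [ 476.6 -310.3    8. ]
(470, 392) [ 432.2 -297.9    8. ]
(612, 366) [ 450.  -382.6    8. ]
(607, 408) [ 425.  -379.1    8. ]
(665, 405) [ 427.7 -413.6    8. ]
(550, 365) [ 449.5 -345.7    8. ]
```

```bash
cat >> h.py <<'E'
def yawR(yaw):
    x=np.array([np.cos(yaw),np.sin(yaw),0]); y=np.array([0,0,-1.]); return R.from_matrix(np.c_[x,y,np.cross(x,y)])
def plan(x,y,z,yaw,show=True):
    """row to reach TCP (m) with tool-x heading yaw, from measured pose"""
    s=robot.state(); r0=rot(s['ee_rot']); 
    d=r0.inv().apply(np.array([x,y,z])-s['position']); w=(r0.inv()*yawR(yaw)).as_rotvec()
    n=max(np.linalg.norm(d)/.0417,np.degrees(np.linalg.norm(w))/7.16)
    print('ROW',np.round(w,3).tolist(),np.round(d,4).tolist(),'rows>=%.1f'%n)
def st():
    s=robot.state(); X=rot(s['ee_rot']).as_matrix()
    print('t%.2f'%s['clock'],'p',np.round(s['position'],4),'yaw',round(np.arctan2(X[1,0],X[0,0]),3),'down',np.round(X[:,1],3),'q',np.round(s['q'],2),'F',np.round(s['contact_force'],1),'w',round(s['grip_width'],4))
E
python3 - <<'E'
from h import *
st()
plan(.445,-.071,.12,np.pi/2-.014); plan(.445,-.071,.12,-np.pi/2-.014)
# side image check: project estimated points
for n,p in dict(sm=(.445,-.0715,.014),med=(.524,.359,.008),lar=(.5685,-.36,.008),pl=(.437,-.376,.015)).items(): print(n,np.round(proj('side',p)),np.round(proj('top',p)))
im=cv2.imread('pics/side0.png')
cv2.imwrite('pics/s0.png',cv2.resize(im[140:320,180:420],None,fx=3.3,fy=3.3,interpolation=cv2.INTER_CUBIC))
E
```

```text
t0.10 p [ 0.2653 -0.5928  0.2551] yaw -1.15 down [-0.001  0.002 -1.   ] q [-1.23  0.12  1.65 -0.    1.37 -0.08] F [ 0.3 -0.2  0.1] w 0.0852
ROW [-0.003, -2.707, -0.0] [-0.4026, 0.136, 0.3771] rows>=21.7
ROW [0.0, 0.435, -0.002] [-0.4026, 0.136, 0.3771] rows>=13.6
sm [[352. 209.]] [[338. 226.]]
med [[217. 286.]] [[195. 196.]]
lar [[364. 164.]] [[434. 188.]]
pl [[401. 170.]] [[441. 232.]]
```

View pics/s0.png

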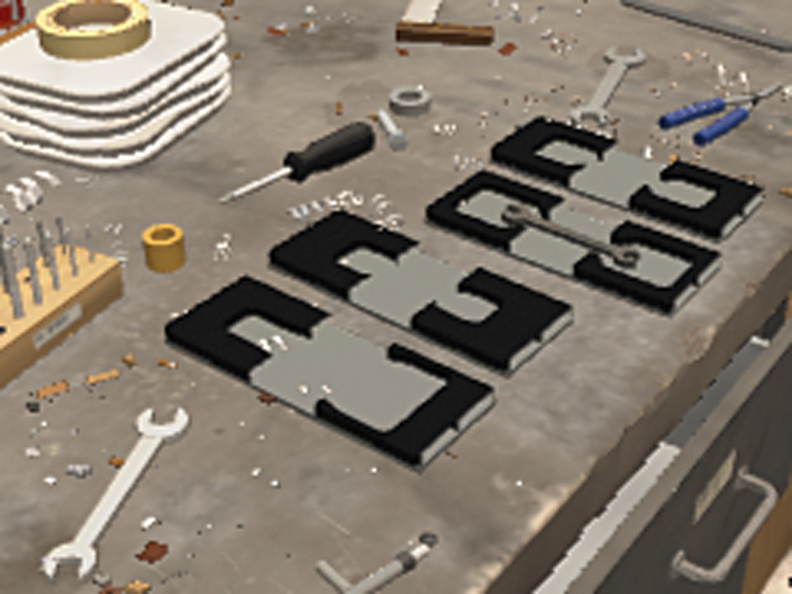

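Request:
drive_tool(rows=[[[0, 0.435, 0, -0.403, 0.1, 0.377, -1], [0, 0.435, 0, -0.403, 0.1, 0.377, -1], [0, 0.435, 0, -0.403, 0.1, 0.377, -1], [0, 0.435, 0, -0.403, 0.1, 0.377, -1], [0, 0.435, 0, -0.403, 0.1, 0.377, -1], [0, 0.435, 0, -0.403, 0.1, 0.377, -1], [0, 0.435, 0, -0.403, 0.1, 0.377, -1], [0, 0.435, 0, -0.403, 0.1, 0.377, -1]]], force=50)

```text
clock: 0.77
position: [0.3721, -0.2811, 0.1961]
ee_rot: [0.496, -0.496, 0.504, -0.504]
contact_force: [0.9, 0.4, 0.5]
grip_width: 0.0854
```

```bash
python3 - <<'E'
from h import *
st()
plan(.445,-.071,.09,-np.pi/2-.014)
E
```

```text
t0.77 p [ 0.3721 -0.2811  0.1961] yaw -1.586 down [-0.  0. -1.] q [-0.76 -0.25  2.11  0.    1.28  0.82] F [0.9 0.4 0.5] w 0.0854
ROW [0.0, -0.001, -0.0] [-0.2111, 0.1062, 0.0698] rows>=5.9
```

Request:
drive_tool(rows=[[[0, 0, 0, -0.211, 0.106, 0.07, 0], [0, 0, 0, -0.211, 0.106, 0.07, 0], [0, 0, 0, -0.211, 0.106, 0.07, 0], [0, 0, 0, -0.211, 0.106, 0.07, 0], [0, 0, 0, -0.211, 0.106, 0.07, 0], [0, 0, 0, -0.211, 0.106, 0.07, 0], [0, 0, 0, -0.211, 0.106, 0.07, 0], [0, 0, 0, -0.211, 0.106, 0.07, 0]]])

```text
clock: 1.43
position: [0.4442, -0.0713, 0.0893]
ee_rot: [0.497, -0.498, 0.504, -0.501]
contact_force: [0.3, 0.1, 0.2]
grip_width: 0.0428
```

```bash
python3 - <<'E'
from h import *
st()
plan(.445,-.071,.034,-np.pi/2-.014)
cv2.imwrite('pics/s1.png',cv2.resize(robot.get_image('side')[140:320,260:500],None,fx=3.3,fy=3.3,interpolation=cv2.INTER_CUBIC))
E
```

```text
t1.43 p [ 0.4442 -0.0713  0.0893] yaw -1.581 down [-0.003  0.001 -1.   ] q [-0.28 -0.16  2.23 -0.    1.08  1.3 ] F [0.3 0.1 0.2] w 0.0428
ROW [0.003, 0.004, -0.001] [-0.0002, 0.0553, 0.001] rows>=1.3
```

View pics/s1.png

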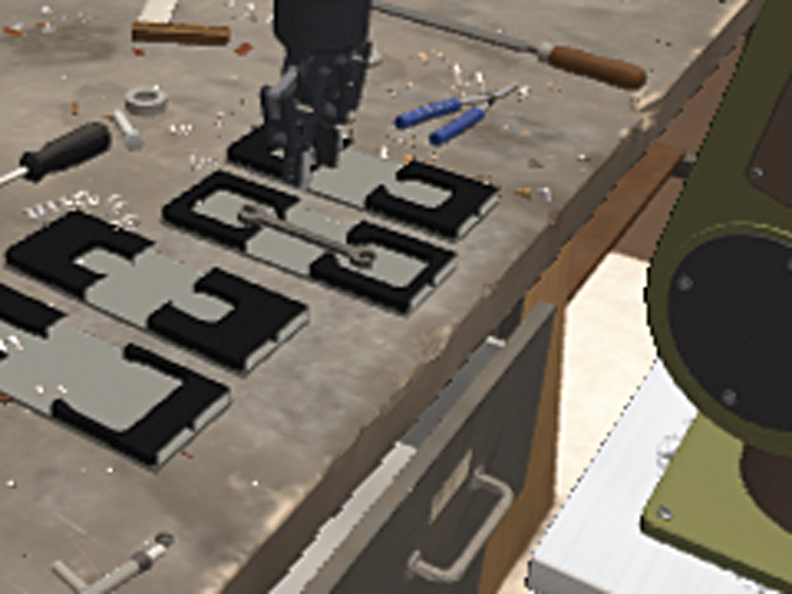

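Request:
drive_tool(rows=[[[0.003, 0.004, 0, 0, 0.03, 0.001, 0], [0.003, 0.004, 0, 0, 0.045, 0.001, 0], [0.003, 0.004, 0, 0, 0.055, 0.001, 0], [0.003, 0.004, 0, 0, 0.055, 0.001, 0], [0.003, 0.004, 0, 0, 0.055, 0.001, 0]]])

```text
clock: 1.9
position: [0.4463, -0.0741, 0.0363]
ee_rot: [-0.496, 0.494, -0.504, 0.506]
contact_force: [-0.3, -0.2, -0.1]
grip_width: 0.0429
```

```bash
python3 - <<'E'
from h import *
st()
cv2.imwrite('pics/s2.png',cv2.resize(robot.get_image('side')[160:280,280:440],None,fx=5,fy=5,interpolation=cv2.INTER_CUBIC))
E
```

```text
t1.90 p [ 0.4463 -0.0741  0.0363] yaw -1.591 down [ 0.003 -0.    -1.   ] q [-0.28 -0.06  2.25  0.    0.95  1.31] F [-0.3 -0.2 -0.1] w 0.0429
```

View pics/s2.png

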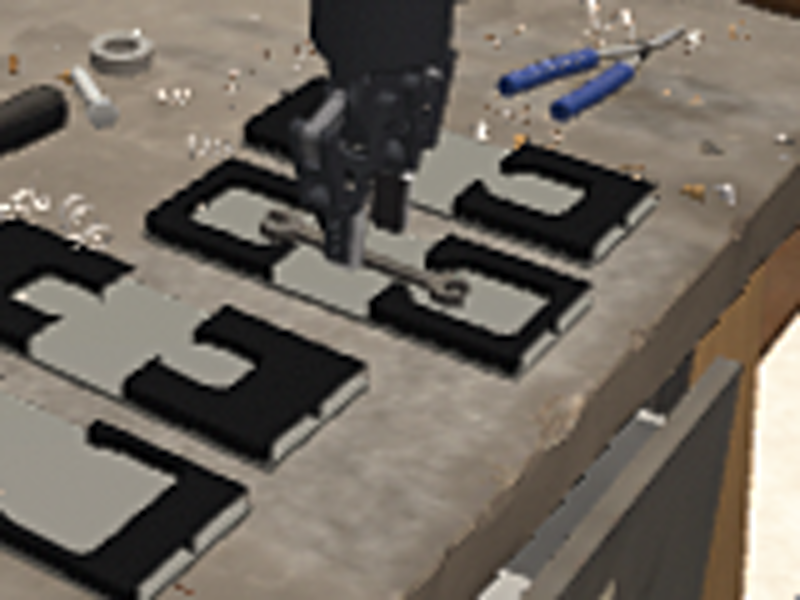

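Request:
drive_tool(rows=[[[0, 0, 0, 0, 0.002, 0, 0], [0, 0, 0, 0, 0.002, 0, 0.6], [0, 0, 0, 0, 0.002, 0, 1], [0, 0, 0, 0, 0.002, 0, 1], [0, 0, 0, 0, 0.002, 0, 1], [0, 0, 0, 0, 0.002, 0, 1], [0, 0, 0, 0, 0.002, 0, 1]]])

```text
clock: 2.53
position: [0.4469, -0.0727, 0.0348]
ee_rot: [-0.497, 0.494, -0.504, 0.506]
contact_force: [-1.0, 4.6, 6.2]
grip_width: 0.0086
```

```bash
python3 - <<'E'
from h import *
st()
E
```

```text
t2.53 p [ 0.4469 -0.0727  0.0348] yaw -1.59 down [ 0.004  0.001 -1.   ] q [-0.28 -0.06  2.25  0.    0.95  1.31] F [-1.   4.6  6.2] w 0.0086
```

Request:
drive_tool(rows=[[[0, 0, 0, 0, -0.02, 0, 1], [0, 0, 0, 0, -0.05, 0, 1], [0, 0, 0, 0, -0.08, 0, 1], [0, 0, 0, 0, -0.08, 0, 1], [0, 0, 0, 0, -0.08, 0, 1]]])

```text
clock: 2.95
position: [0.4471, -0.0738, 0.1156]
ee_rot: [-0.497, 0.494, -0.502, 0.507]
contact_force: [-0.2, -0.2, -1.2]
grip_width: 0.0083
```

```bash
python3 - <<'E'
from h import *
st()
plan(.506,.066,.12,-np.pi/2-.04)
cv2.imwrite('pics/s3.png',cv2.resize(robot.get_image('side')[160:280,280:440],None,fx=5,fy=5,interpolation=cv2.INTER_CUBIC))
E
```

```text
t2.95 p [ 0.4471 -0.0738  0.1156] yaw -1.588 down [ 0.007 -0.002 -1.   ] q [-0.28 -0.2   2.21 -0.    1.12  1.31] F [-0.2 -0.2 -1.2] w 0.0083
ROW [-0.007, 0.022, 0.002] [-0.1408, -0.0042, 0.0565] rows>=3.6
```

View pics/s3.png

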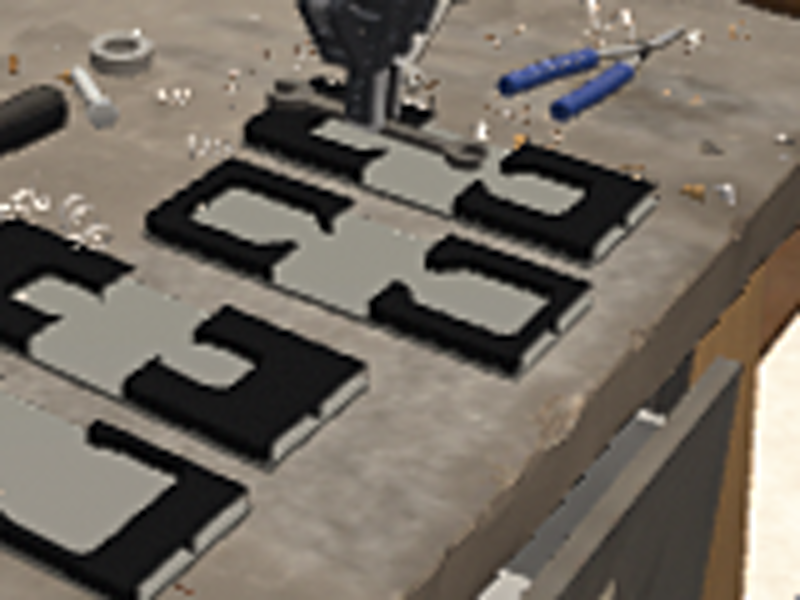

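```bash
python3 - <<'E'
from h import *
P=cast('side',[((290)/5+280,95/5+160),((465)/5+280,(155)/5+160)],.094);print(P,P.mean(0),np.linalg.norm(P[0]-P[1]))
E
```

```text
[[ 0.49298576 -0.06666291  0.094     ]
 [ 0.38287356 -0.06256376  0.094     ]] [ 0.43792966 -0.06461334  0.094     ] 0.1101884697904037
```

Request:
drive_tool(rows=[[[-0.007, 0.022, 0, -0.141, -0.004, 0.06, 1], [-0.007, 0.022, 0, -0.141, -0.004, 0.06, 1], [-0.007, 0.022, 0, -0.141, -0.004, 0.06, 1], [-0.007, 0.022, 0, -0.141, -0.004, 0.06, 1], [-0.007, 0.022, 0, -0.141, -0.004, 0.06, 1], [-0.007, 0.022, 0, -0.141, -0.004, 0.06, 1], [-0.007, 0.022, 0, -0.141, -0.004, 0.06, 1]]])

```text
clock: 3.58
position: [0.5069, 0.0665, 0.1159]
ee_rot: [0.488, -0.492, 0.512, -0.508]
contact_force: [-0.2, -0.1, -1.2]
grip_width: 0.0082
```

```bash
python3 - <<'E'
from h import *
st()
plan(.508,.066,.038,-np.pi/2-.04)
cv2.imwrite('pics/t4.png',cv2.resize(robot.get_image('top')[150:270,240:400],None,fx=5,fy=5,interpolation=cv2.INTER_CUBIC))
E
```

```text
t3.58 p [0.5069 0.0665 0.1159] yaw -1.61 down [-0.008 -0.001 -1.   ] q [ 0.03 -0.05  2.07 -0.    1.12  1.64] F [-0.2 -0.1 -1.2] w 0.0082
ROW [0.008, 0.0, 0.001] [0.0004, 0.0779, 0.0017] rows>=1.9
```

View pics/t4.png

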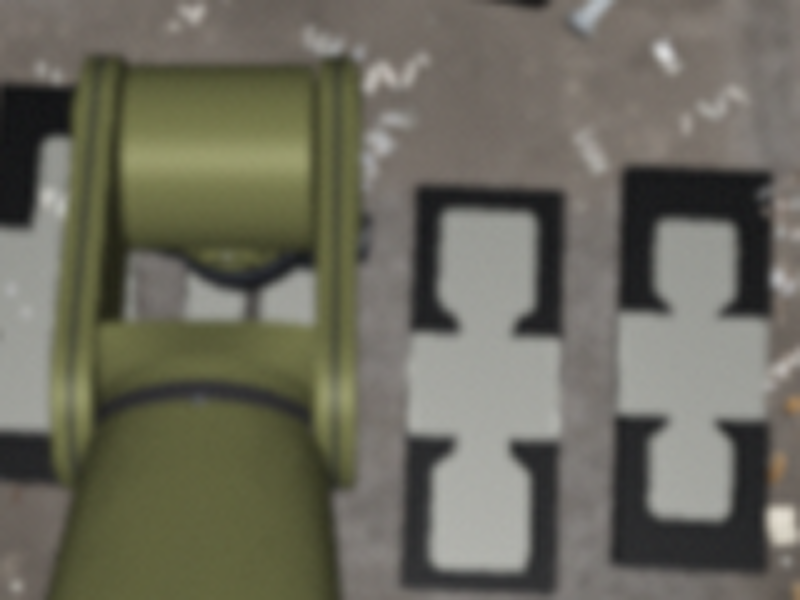

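Request:
drive_tool(rows=[[[0.008, 0, 0, 0, 0.03, 0.002, 1], [0.008, 0, 0, 0, 0.055, 0.002, 1], [0.008, 0, 0, 0, 0.065, 0.002, 1], [0.008, 0, 0, 0, 0.072, 0.002, 1], [0.008, 0, 0, 0, 0.072, 0.002, 1], [0.008, 0, 0, 0, 0.072, 0.002, 1]]])

```text
clock: 4.13
position: [0.5105, 0.0662, 0.0466]
ee_rot: [-0.491, 0.489, -0.509, 0.511]
contact_force: [1.0, -0.2, -1.1]
grip_width: 0.0083
```

```bash
python3 - <<'E'
from h import *
st()
plan(.508,.066,.0355,-np.pi/2-.04)
cv2.imwrite('pics/s5.png',cv2.resize(robot.get_image('side')[160:310,220:400],None,fx=4,fy=4,interpolation=cv2.INTER_CUBIC))
E
```

```text
t4.13 p [0.5105 0.0662 0.0466] yaw -1.612 down [ 0.004 -0.    -1.   ] q [ 0.02  0.06  2.11 -0.    0.97  1.64] F [ 1.  -0.2 -1.1] w 0.0083
ROW [-0.005, -0.001, 0.0] [0.0003, 0.011, -0.0025] rows>=0.3
```

View pics/s5.png

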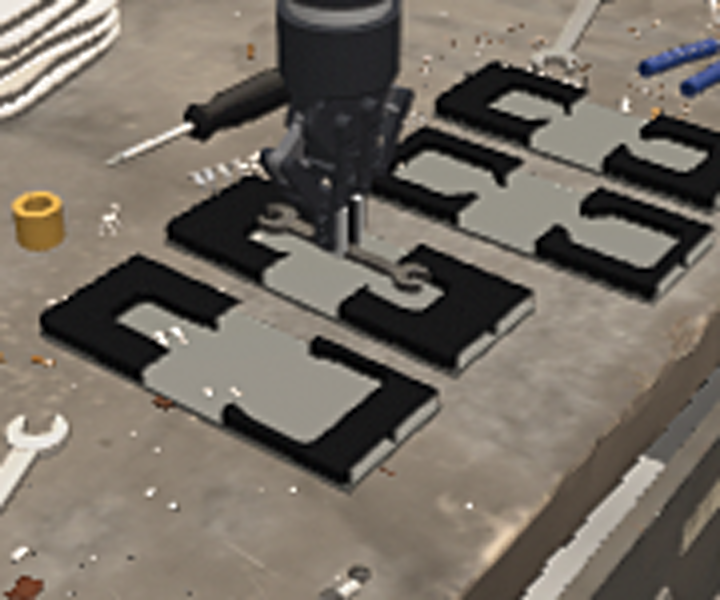

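```bash
python3 - <<'E'
from h import *
for z in (.018,.022):
  P=cast('side',[(285/4+220,215/4+160),(410/4+220,275/4+160)],z);print(P.round(4).tolist(),P.mean(0))
for p in ((.506,.066,.006),):print(proj('side',p)*1)
# pocket ends in crop
print(cast('side',[(265/4+220,238/4+160),(430/4+220,300/4+160)],.006))
E
```

```text
[[0.5623, 0.0546, 0.018], [0.4536, 0.0647, 0.018]] [0.50796605 0.05967256 0.018     ]
[[0.5583, 0.0596, 0.022], [0.4504, 0.0696, 0.022]] [0.5043563  0.06460478 0.022     ]
[[305.62317254 226.18248666]]
[[0.5672952  0.07045351 0.006     ]
 [0.43718418 0.06590643 0.006     ]]
```

Request:
drive_tool(rows=[[[-0.005, 0, 0, 0, 0.006, -0.001, 1], [-0.005, 0, 0, 0, 0.011, -0.001, 1], [-0.005, 0, 0, 0, 0.011, -0.001, 1], [-0.005, 0, 0, 0, 0.011, -0.001, 1], [-0.005, 0, 0, 0, 0.011, -0.001, 1]]])

```text
clock: 4.6
position: [0.5092, 0.0668, 0.0351]
ee_rot: [0.49, -0.49, 0.51, -0.51]
contact_force: [1.0, -0.2, -1.2]
grip_width: 0.0083
```

```bash
python3 - <<'E'
from h import *
st()
cv2.imwrite('pics/s6.png',cv2.resize(robot.get_image('side')[160:310,220:400],None,fx=4,fy=4,interpolation=cv2.INTER_CUBIC))
E
```

```text
t4.60 p [0.5092 0.0668 0.0351] yaw -1.611 down [-0.001  0.    -1.   ] q [0.03 0.08 2.11 0.   0.96 1.64] F [ 1.  -0.2 -1.2] w 0.0083
```

View pics/s6.png

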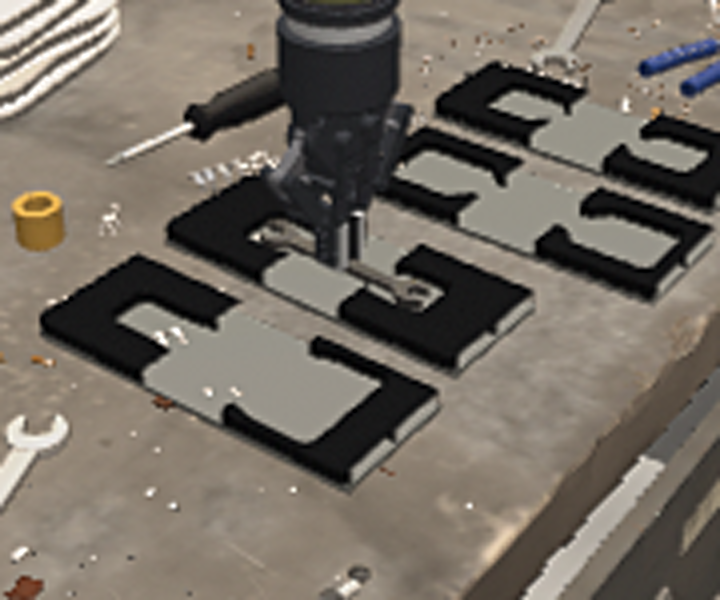

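Request:
drive_tool(rows=[[[0, 0, 0, 0, 0.001, 0, 1], [0, 0, 0, 0, 0.001, 0, 0.4], [0, 0, 0, 0, 0.001, 0, 0], [0, 0, 0, 0, 0.001, 0, 0], [0, 0, 0, 0, -0.03, 0, 0], [0, 0, 0, 0, -0.07, 0, 0], [0, 0, 0, 0, -0.07, 0, 0], [0, 0, 0, 0, -0.07, 0, 0]]])

```text
clock: 5.32
position: [0.5117, 0.0668, 0.1084]
ee_rot: [-0.491, 0.488, -0.509, 0.511]
contact_force: [0.6, 0.1, -0.8]
grip_width: 0.0429
```

```bash
python3 - <<'E'
from h import *
st()
cv2.imwrite('pics/s7.png',cv2.resize(robot.get_image('side')[160:310,220:400],None,fx=4,fy=4,interpolation=cv2.INTER_CUBIC))
plan(.568,-.361,.11,.27)
E
```

```text
t5.32 p [0.5117 0.0668 0.1084] yaw -1.611 down [ 0.006  0.    -1.   ] q [ 0.03 -0.03  2.08  0.    1.09  1.64] F [ 0.6  0.1 -0.8] w 0.0429
ROW [-0.001, -1.881, 0.002] [0.425, -0.0037, 0.075] rows>=15.1
```

View pics/s7.png

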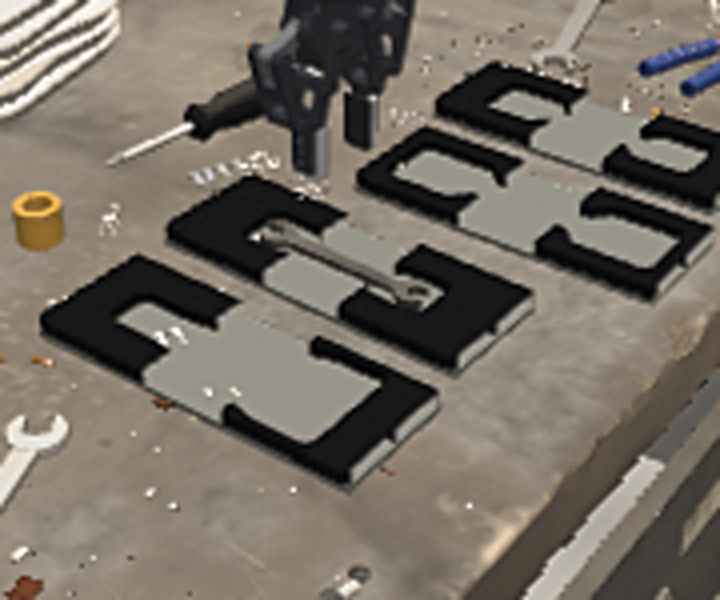

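Request:
drive_tool(rows=[[[0, -1.88, 0, 0.425, -0.004, 0.075, 0], [0, -1.88, 0, 0.425, -0.004, 0.075, 0], [0, -1.88, 0, 0.425, -0.004, 0.075, 0], [0, -1.88, 0, 0.425, -0.004, 0.075, 0], [0, -1.88, 0, 0.425, -0.004, 0.075, 0], [0, -1.88, 0, 0.425, -0.004, 0.075, 0], [0, -1.88, 0, 0.425, -0.004, 0.075, 0], [0, -1.88, 0, 0.425, -0.004, 0.075, 0]]])

```text
clock: 6.03
position: [0.5502, -0.244, 0.1057]
ee_rot: [0.668, -0.668, 0.233, -0.23]
contact_force: [0.9, 0.3, -0.0]
grip_width: 0.043
```

```bash
python3 - <<'E'
from h import *
st()
plan(.568,-.361,.09,.27)
E
```

```text
t6.03 p [ 0.5502 -0.244   0.1057] yaw -0.668 down [-0.004  0.002 -1.   ] q [-0.51  0.16  1.88 -0.    1.11  0.16] F [ 0.9  0.3 -0. ] w 0.043
ROW [-0.001, -0.938, -0.004] [0.0865, 0.0154, -0.0809] rows>=7.5
```

Request:
drive_tool(rows=[[[0, -0.94, 0, 0.0865, 0.015, -0.081, 0], [0, -0.94, 0, 0.0865, 0.015, -0.081, 0], [0, -0.94, 0, 0.0865, 0.015, -0.081, 0], [0, -0.94, 0, 0.0865, 0.015, -0.081, 0], [0, -0.94, 0, 0.0865, 0.015, -0.081, 0], [0, -0.94, 0, 0.0865, 0.015, -0.081, 0], [0, -0.94, 0, 0.0865, 0.015, -0.081, 0], [0, -0.94, 0, 0.0865, 0.015, -0.081, 0]]])

```text
clock: 6.7
position: [0.5673, -0.3593, 0.0902]
ee_rot: [0.702, -0.7, -0.094, 0.097]
contact_force: [0.5, -0.4, 0.6]
grip_width: 0.0431
```

```bash
python3 - <<'E'
from h import *
st()
plan(.568,-.361,.028,.27)
cv2.imwrite('pics/s8.png',cv2.resize(robot.get_image('side')[120:240,310:470],None,fx=5,fy=5,interpolation=cv2.INTER_CUBIC))
cv2.imwrite('pics/t8.png',cv2.resize(robot.get_image('top')[150:270,240:400],None,fx=5,fy=5,interpolation=cv2.INTER_CUBIC))
E
```

```text
t6.70 p [ 0.5673 -0.3593  0.0902] yaw 0.271 down [-0.004  0.003 -1.   ] q [-0.64  0.32  1.72 -0.    1.11 -0.91] F [ 0.5 -0.4  0.6] w 0.0431
ROW [-0.004, 0.001, -0.003] [0.0004, 0.0621, -0.002] rows>=1.5
```

View pics/s8.png

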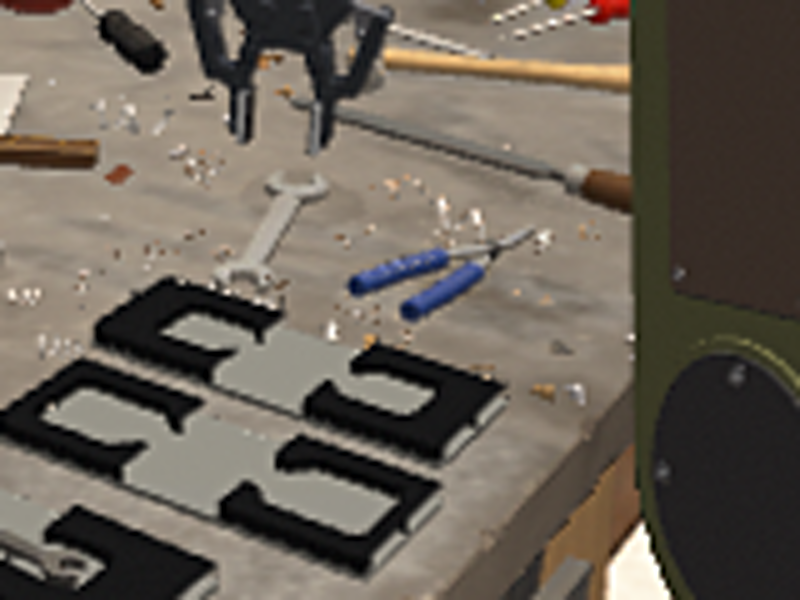

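View pics/t8.png

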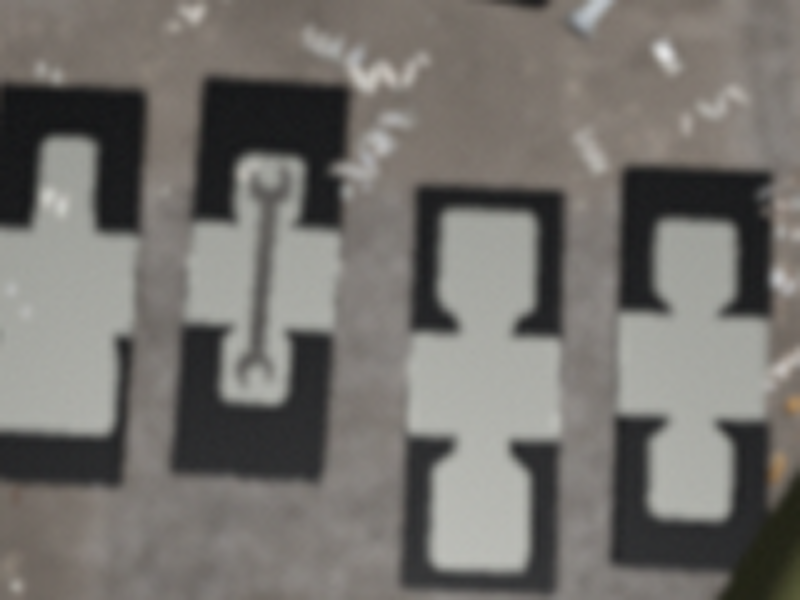

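```bash
python3 - <<'E'
from h import *
P=cast('side',[(296/5+310,188/5+120),(245/5+310,272/5+120)],.008);d=P[0]-P[1];print(P,P.mean(0),np.linalg.norm(d),np.arctan2(d[1],d[0]))
P=cast('side',[(300/5+310,203/5+120),(250/5+310,255/5+120)],.006);d=P[0]-P[1];print(P,P.mean(0),np.linalg.norm(d),np.arctan2(d[1],d[0]))
C=lambda X,Y:((X)/5+240,(Y)/5+150)
print(cast('top',[C(483,390),C(693,369)],.006),cast('top',[C(263,280)],.006),cast('top',[C(263,274)],.014))
E
```

```text
[[ 0.57890184 -0.41935912  0.008     ]
 [ 0.54157106 -0.27959073  0.008     ]] [ 0.56023645 -0.34947493  0.008     ] 0.14466786324399886 -1.3097985116576891
[[ 0.56621367 -0.4020882   0.006     ]
 [ 0.55342706 -0.30752229  0.006     ]] [ 0.55982037 -0.35480525  0.006     ] 0.095426457053901 -1.4363976844757949
[[ 0.44073681 -0.06924154  0.006     ]
 [ 0.4567668  -0.19423144  0.006     ]] [[0.5029996  0.06391987 0.006     ]] [[0.50557702 0.06364717 0.014     ]]
```

Request:
drive_tool(rows=[[[-0.004, 0, -0.003, 0, 0.03, -0.001, 0], [-0.004, 0, -0.003, 0, 0.05, -0.001, 0], [-0.004, 0, -0.003, 0, 0.062, -0.001, 0], [-0.004, 0, -0.003, 0, 0.062, -0.001, 0], [-0.004, 0, -0.003, 0, 0.062, -0.001, 0], [-0.004, 0, -0.003, 0, 0.062, -0.001, 0]]])

```text
clock: 7.3
position: [0.5693, -0.3613, 0.0319]
ee_rot: [-0.699, 0.702, 0.095, -0.092]
contact_force: [1.0, -0.1, 0.1]
grip_width: 0.043
```

```bash
python3 - <<'E'
from h import *
st()
cv2.imwrite('pics/s9.png',cv2.resize(robot.get_image('side')[120:220,320:440],None,fx=6,fy=6,interpolation=cv2.INTER_CUBIC))
E
```

```text
t7.30 p [ 0.5693 -0.3613  0.0319] yaw 0.266 down [ 0.004 -0.004 -1.   ] q [-0.64  0.39  1.74 -0.    1.01 -0.91] F [ 1.  -0.1  0.1] w 0.043
```

View pics/s9.png

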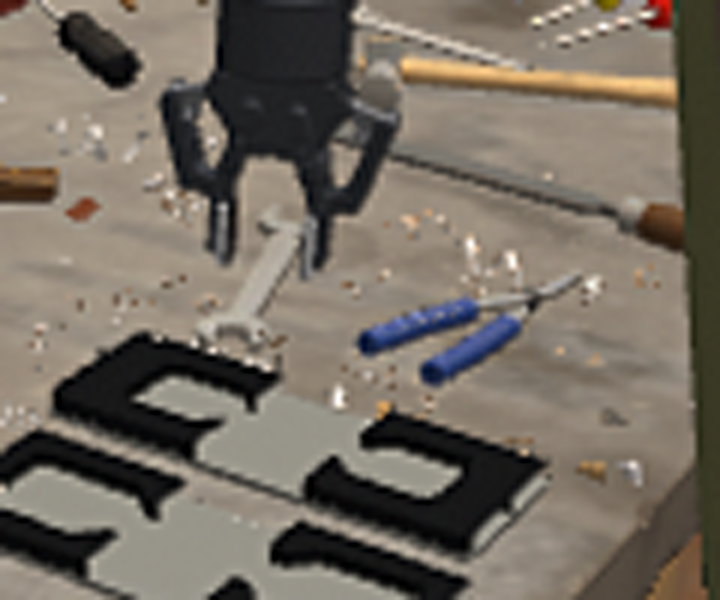

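Request:
drive_tool(rows=[[[0, 0, 0, 0, 0.003, 0, 0], [0, 0, 0, 0, 0.004, 0, 0.4], [0, 0, 0, 0, 0.004, 0, 1], [0, 0, 0, 0, 0.004, 0, 1], [0, 0, 0, 0, 0.004, 0, 1], [0, 0, 0, 0, 0.004, 0, 1], [0, 0, 0, 0, 0.004, 0, 1]]], force=70)

```text
clock: 7.93
position: [0.5691, -0.3612, 0.0277]
ee_rot: [-0.699, 0.702, 0.095, -0.093]
contact_force: [-1.2, 0.7, 4.4]
grip_width: 0.0157
```

Request:
drive_tool(rows=[[[0, 0, 0, 0, -0.02, 0, 1], [0, 0, 0, 0, -0.05, 0, 1], [0, 0, 0, 0, -0.08, 0, 1], [0, 0, 0, 0, -0.09, 0, 1], [0, 0, 0, 0, -0.09, 0, 1], [0, 0, 0, 0, -0.09, 0, 1]]])

```text
clock: 8.43
position: [0.5682, -0.3605, 0.1162]
ee_rot: [-0.7, 0.702, 0.095, -0.093]
contact_force: [-0.4, 0.3, -1.9]
grip_width: 0.0156
```

```bash
python3 - <<'E'
from h import *
st()
plan(.4425,-.0685,.12,np.pi/2-.014)
cv2.imwrite('pics/s10.png',cv2.resize(robot.get_image('side')[100:220,310:470],None,fx=5,fy=5,interpolation=cv2.INTER_CUBIC))
E
```

```text
t8.43 p [ 0.5682 -0.3605  0.1162] yaw 0.266 down [ 0.003 -0.003 -1.   ] q [-0.64  0.29  1.71 -0.    1.14 -0.91] F [-0.4  0.3 -1.9] w 0.0156
ROW [0.004, -1.291, -0.001] [-0.0445, -0.005, 0.3148] rows>=10.3
```

View pics/s10.png

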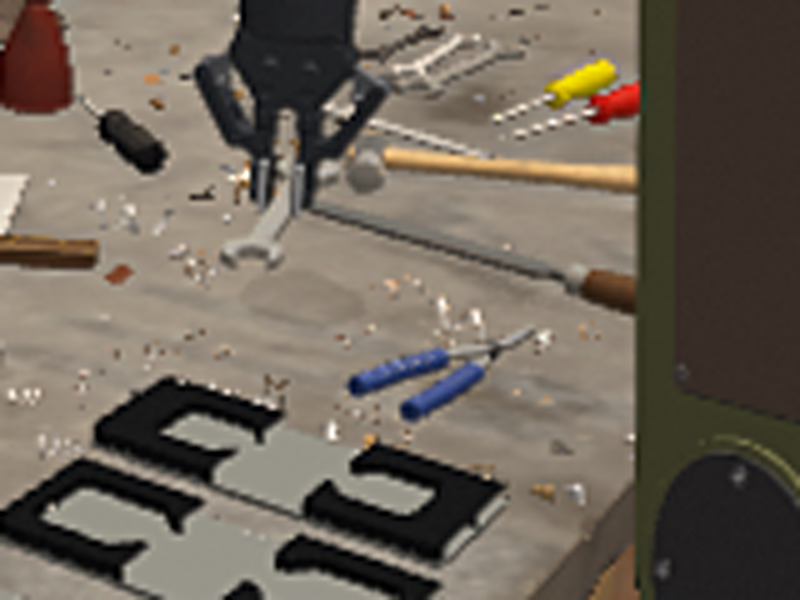

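Request:
drive_tool(rows=[[[0, -1.29, 0, -0.044, -0.005, 0.315, 1], [0, -1.29, 0, -0.044, -0.005, 0.315, 1], [0, -1.29, 0, -0.044, -0.005, 0.315, 1], [0, -1.29, 0, -0.044, -0.005, 0.315, 1], [0, -1.29, 0, -0.044, -0.005, 0.315, 1], [0, -1.29, 0, -0.044, -0.005, 0.315, 1], [0, -1.29, 0, -0.044, -0.005, 0.315, 1], [0, -1.29, 0, -0.044, -0.005, 0.315, 1]]])

```text
clock: 9.15
position: [0.4393, -0.0651, 0.1172]
ee_rot: [0.569, -0.568, -0.419, 0.421]
contact_force: [0.3, 0.1, -0.8]
grip_width: 0.0154
```

```bash
python3 - <<'E'
from h import *
st()
plan(.4425,-.0685,.08,np.pi/2-.014)
E
```

```text
t9.15 p [ 0.4393 -0.0651  0.1172] yaw 1.273 down [-0.003 -0.001 -1.   ] q [-0.27 -0.21  2.22 -0.    1.14 -1.54] F [ 0.3  0.1 -0.8] w 0.0154
ROW [-0.003, -0.284, -0.001] [-0.0022, 0.0371, -0.0041] rows>=2.3
```

Request:
drive_tool(rows=[[[-0.003, -0.284, 0, -0.002, 0.03, -0.004, 1], [-0.003, -0.284, 0, -0.002, 0.05, -0.004, 1], [-0.003, -0.284, 0, -0.002, 0.06, -0.004, 1], [-0.003, -0.284, 0, -0.002, 0.062, -0.004, 1], [-0.003, -0.284, 0, -0.002, 0.062, -0.004, 1], [-0.003, -0.284, 0, -0.002, 0.062, -0.004, 1]]])

```text
clock: 9.65
position: [0.4461, -0.0715, 0.058]
ee_rot: [-0.504, 0.507, 0.495, -0.494]
contact_force: [-0.2, -0.5, -1.0]
grip_width: 0.0158
```

```bash
python3 - <<'E'
from h import *
st()
plan(.4425,-.0685,.035,np.pi/2-.014)
cv2.imwrite('pics/s11.png',cv2.resize(robot.get_image('side')[150:270,280:440],None,fx=5,fy=5,interpolation=cv2.INTER_CUBIC))
E
```

```text
t9.65 p [ 0.4461 -0.0715  0.058 ] yaw 1.549 down [ 0.004 -0.003 -1.   ] q [-0.28 -0.1   2.24 -0.    1.   -1.82] F [-0.2 -0.5 -1. ] w 0.0158
ROW [0.004, -0.008, -0.003] [0.003, 0.023, 0.0038] rows>=0.6
```

View pics/s11.png

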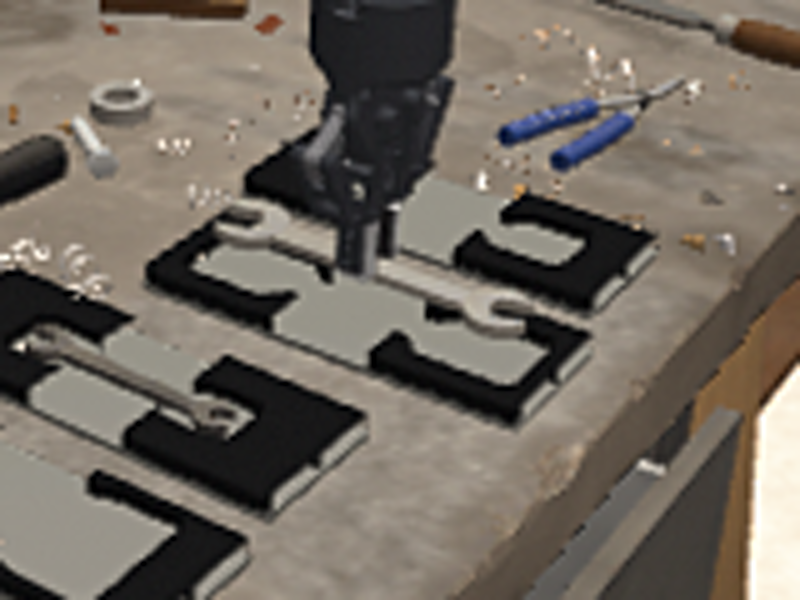

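```bash
python3 - <<'E'
from h import *
for z in (.032,.036):
  P=cast('side',[(250/5+280,222/5+150),(495/5+280,308/5+150),(215/5+280,225/5+150),(530/5+280,312/5+150)],z);print(P[:2].mean(0),P[2:].mean(0),np.linalg.norm(P[2]-P[3]),np.linalg.norm(P[0]-P[1]),np.arctan2(*(P[0]-P[1])[[1,0]]))
print(proj('side',[(.446,-.0715,.033)]))
P=cast('side',[(245/5+280,258/5+150),(505/5+280,357/5+150)],.006);print(P.mean(0),P)
E
```

```text
[ 0.44375609 -0.07422401  0.032     ] [ 0.44235926 -0.07054804  0.032     ] 0.19017542553196054 0.15767041256038905 -0.00943308534526165
[ 0.44051424 -0.06821354  0.036     ] [ 0.43912738 -0.06456379  0.036     ] 0.18881886009766574 0.15654571292534347 -0.009433085345261718
[[352.47297236 202.55460909]]
[ 0.44061023 -0.07366214  0.006     ] [[ 0.52628881 -0.0766135   0.006     ]
 [ 0.35493166 -0.07071077  0.006     ]]
```

Request:
drive_tool(rows=[[[0.004, -0.008, -0.003, 0.002, 0.006, 0.002, 1], [0.004, -0.008, -0.003, 0.002, 0.014, 0.002, 1], [0.004, -0.008, -0.003, 0.002, 0.022, 0.002, 1], [0.004, -0.008, -0.003, 0.002, 0.022, 0.002, 1], [0.004, -0.008, -0.003, 0.002, 0.022, 0.002, 1], [0.004, -0.008, -0.003, 0.002, 0.022, 0.002, 1]]])

```text
clock: 10.2
position: [0.4447, -0.0696, 0.0365]
ee_rot: [-0.503, 0.504, 0.497, -0.496]
contact_force: [0.7, -0.4, -0.9]
grip_width: 0.0155
```

```bash
python3 - <<'E'
from h import *
st()
plan(.444,-.0695,.035,np.pi/2-.014)
cv2.imwrite('pics/s12.png',cv2.resize(robot.get_image('side')[150:270,280:440],None,fx=5,fy=5,interpolation=cv2.INTER_CUBIC))
E
```

```text
t10.20 p [ 0.4447 -0.0696  0.0365] yaw 1.558 down [ 0.002 -0.    -1.   ] q [-0.27 -0.07  2.25  0.    0.96 -1.83] F [ 0.7 -0.4 -0.9] w 0.0155
ROW [0.002, 0.001, -0.0] [0.0001, 0.0015, 0.0007] rows>=0.0
```

View pics/s12.png

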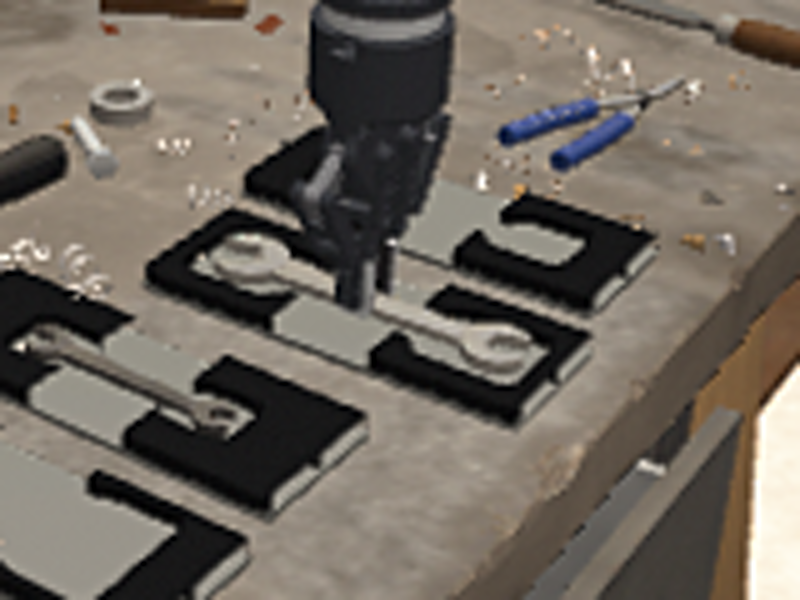

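Seems well inside the pocket; lower 2 mm, release, lift.

Request:
drive_tool(rows=[[[0, 0, 0, 0, 0.0025, 0, 1], [0, 0, 0, 0, 0.0025, 0, 1], [0, 0, 0, 0, 0.0025, 0, 0.4], [0, 0, 0, 0, 0.0025, 0, 0], [0, 0, 0, 0, 0.0025, 0, 0], [0, 0, 0, 0, -0.03, 0, 0], [0, 0, 0, 0, -0.07, 0, 0], [0, 0, 0, 0, -0.07, 0, 0]]])

```text
clock: 10.92
position: [0.4495, -0.0709, 0.1144]
ee_rot: [-0.498, 0.508, 0.5, -0.494]
contact_force: [2.5, -0.4, 1.0]
grip_width: 0.0429
```

```bash
python3 - <<'E'
from h import *
st()
cv2.imwrite('pics/s13.png',cv2.resize(robot.get_image('side')[150:270,280:440],None,fx=5,fy=5,interpolation=cv2.INTER_CUBIC))
plan(.524,.358,.11,.38)
E
```

```text
t10.92 p [ 0.4495 -0.0709  0.1144] yaw 1.558 down [ 0.015 -0.004 -1.   ] q [-0.27 -0.19  2.21  0.    1.11 -1.83] F [ 2.5 -0.4  1. ] w 0.0429
ROW [0.013, 1.178, 0.004] [0.4295, 0.0013, -0.0703] rows>=10.4
```

View pics/s13.png

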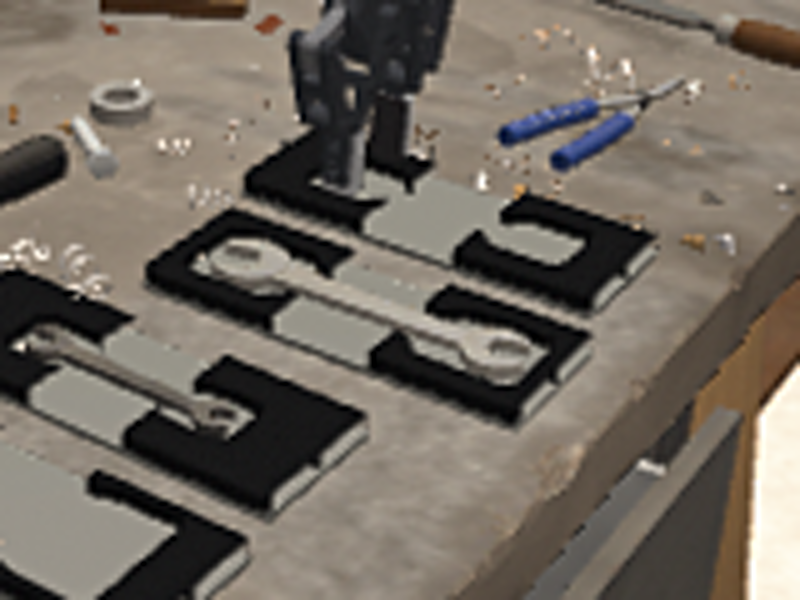

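Request:
drive_tool(rows=[[[0.013, 1.178, 0, 0.43, 0.001, -0.07, 0], [0.013, 1.178, 0, 0.43, 0.001, -0.07, 0], [0.013, 1.178, 0, 0.43, 0.001, -0.07, 0], [0.013, 1.178, 0, 0.43, 0.001, -0.07, 0], [0.013, 1.178, 0, 0.43, 0.001, -0.07, 0], [0.013, 1.178, 0, 0.43, 0.001, -0.07, 0], [0.013, 1.178, 0, 0.43, 0.001, -0.07, 0], [0.013, 1.178, 0, 0.43, 0.001, -0.07, 0]]])

```text
clock: 11.63
position: [0.4958, 0.2207, 0.1053]
ee_rot: [0.67, -0.666, -0.231, 0.235]
contact_force: [1.0, 0.1, -0.2]
grip_width: 0.0427
```

```bash
python3 - <<'E'
from h import *
st()
plan(.524,.358,.09,.38)
C=lambda X,Y:((X+.5)/5-.5+160,(Y+.5)/5-.5+150)
P=cast('top',[C(68,270),C(278,195),C(90,263),C(250,205),C(45,275),C(303,185)],.008);print(P,[P[i:i+2].mean(0).round(4) for i in (0,2,4)])
for i in (0,2,4):
  d=P[i]-P[i+1];print(np.arctan2(-d[1],-d[0]))
E
```

```text
t11.63 p [0.4958 0.2207 0.1053] yaw 0.672 down [-0.007  0.003 -1.   ] q [ 0.32  0.04  2.01  0.01  1.1  -0.36] F [ 1.   0.1 -0.2] w 0.0427
ROW [-0.007, 0.292, -0.005] [0.1076, 0.0155, 0.0898] rows>=3.4
[[0.49988287 0.4211303  0.008     ]
 [0.54894279 0.29855652 0.008     ]
 [0.50447695 0.40831939 0.008     ]
 [0.54236653 0.31498699 0.008     ]
 [0.49648157 0.43462135 0.008     ]
 [0.55547843 0.28390427 0.008     ]] [array([0.5244, 0.3598, 0.008 ]), array([0.5234, 0.3617, 0.008 ]), array([0.526 , 0.3593, 0.008 ])]
-1.1900760439318434
-1.185159268690907
-1.1976899980015177
```

Request:
drive_tool(rows=[[[-0.007, 0.292, -0.005, 0.108, 0.015, 0.09, 0], [-0.007, 0.292, -0.005, 0.108, 0.015, 0.09, 0], [-0.007, 0.292, -0.005, 0.108, 0.015, 0.09, 0], [-0.007, 0.292, -0.005, 0.108, 0.015, 0.09, 0], [-0.007, 0.292, -0.005, 0.108, 0.015, 0.09, 0], [-0.007, 0.292, -0.005, 0.108, 0.015, 0.09, 0], [-0.007, 0.292, -0.005, 0.108, 0.015, 0.09, 0]]])

```text
clock: 12.22
position: [0.5232, 0.356, 0.0904]
ee_rot: [-0.694, 0.694, 0.135, -0.136]
contact_force: [0.1, 0.3, 0.3]
grip_width: 0.043
```

```bash
python3 - <<'E'
from h import *
st()
plan(.5245,.360,.027,.38)
cv2.imwrite('pics/s14.png',cv2.resize(robot.get_image('side')[160:340,130:310],None,fx=3.3,fy=3.3,interpolation=cv2.INTER_CUBIC))
cv2.imwrite('pics/t14.png',cv2.resize(robot.get_image('top')[150:270,240:400],None,fx=5,fy=5,interpolation=cv2.INTER_CUBIC))
E
```

```text
t12.22 p [0.5232 0.356  0.0904] yaw 0.386 down [-0.    -0.001 -1.   ] q [ 0.51  0.24  1.81 -0.    1.09  0.13] F [0.1 0.3 0.3] w 0.043
ROW [0.001, 0.006, -0.0] [0.0027, 0.0634, 0.0032] rows>=1.5
```

View pics/s14.png

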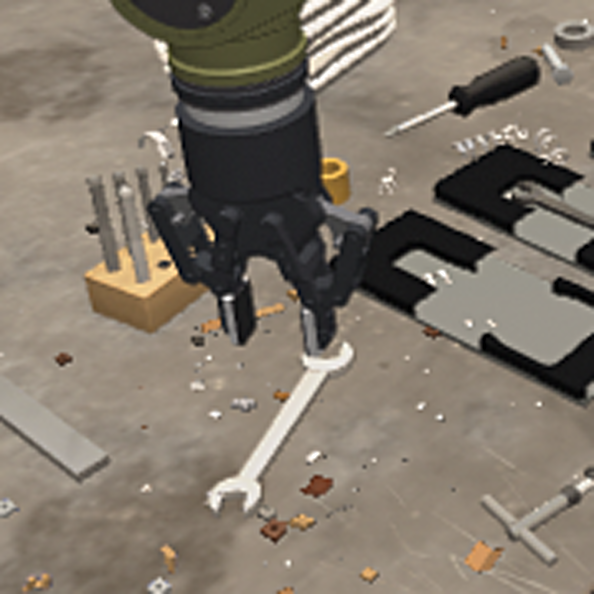

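View pics/t14.png

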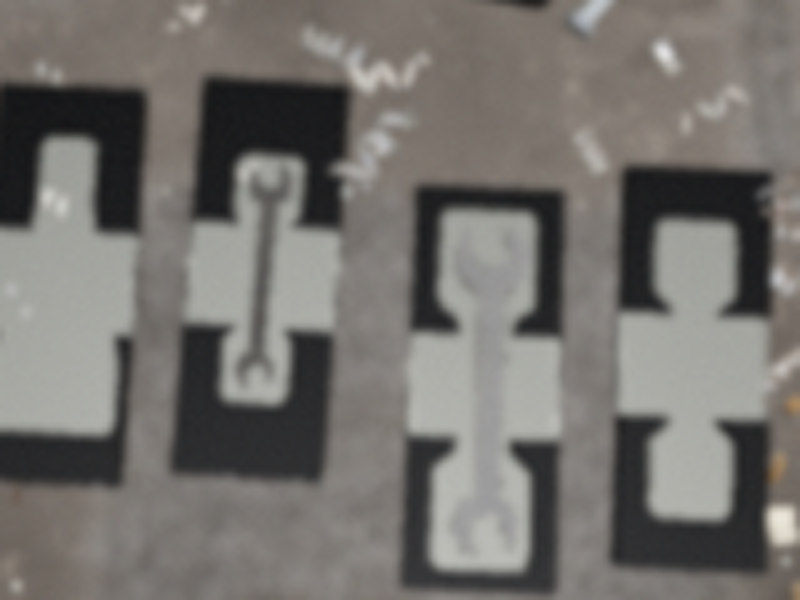

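Request:
drive_tool(rows=[[[0, 0.006, 0, 0.003, 0.03, 0.003, 0], [0, 0.006, 0, 0.003, 0.05, 0.003, 0], [0, 0.006, 0, 0.003, 0.062, 0.003, 0], [0, 0.006, 0, 0.003, 0.063, 0.003, 0], [0, 0.006, 0, 0.003, 0.063, 0.003, 0], [0, 0.006, 0, 0.003, 0.063, 0.003, 0], [0, 0.006, 0, 0.003, 0.063, 0.003, 0]]])

```text
clock: 12.9
position: [0.5267, 0.3611, 0.0302]
ee_rot: [0.695, -0.694, -0.135, 0.132]
contact_force: [-0.5, -0.9, -0.2]
grip_width: 0.0427
```

```bash
python3 - <<'E'
from h import *
st()
plan(.5245,.360,.027,.38)
cv2.imwrite('pics/s15.png',cv2.resize(robot.get_image('side')[160:340,130:310],None,fx=3.3,fy=3.3,interpolation=cv2.INTER_CUBIC))
E
```

```text
t12.90 p [0.5267 0.3611 0.0302] yaw 0.379 down [ 0.004  0.002 -1.   ] q [ 0.52  0.33  1.82 -0.    0.99  0.14] F [-0.5 -0.9 -0.2] w 0.0427
ROW [-0.0, -0.001, 0.004] [-0.0024, 0.0032, -0.0002] rows>=0.1
```

View pics/s15.png

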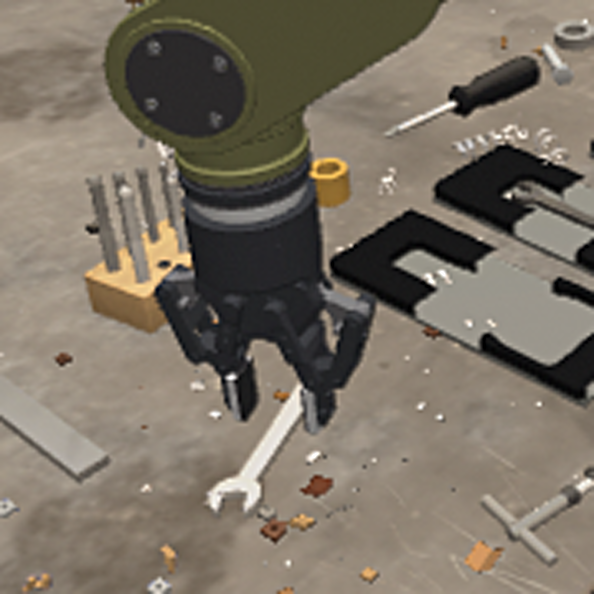

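Request:
drive_tool(rows=[[[0, 0, 0, 0, 0.003, 0, 0], [0, 0, 0, 0, 0.003, 0, 0.4], [0, 0, 0, 0, 0.003, 0, 1], [0, 0, 0, 0, 0.003, 0, 1], [0, 0, 0, 0, 0.003, 0, 1], [0, 0, 0, 0, 0.003, 0, 1], [0, 0, 0, 0, 0.003, 0, 1]]])

```text
clock: 13.53
position: [0.5257, 0.3609, 0.0258]
ee_rot: [0.694, -0.694, -0.134, 0.133]
contact_force: [-0.2, -0.9, 4.0]
grip_width: 0.0115
```

Request:
drive_tool(rows=[[[0, 0, 0, 0, -0.02, 0, 1], [0, 0, 0, 0, -0.05, 0, 1], [0, 0, 0, 0, -0.08, 0, 1], [0, 0, 0, 0, -0.09, 0, 1], [0, 0, 0, 0, -0.09, 0, 1], [0, 0, 0, 0, -0.09, 0, 1]]])

```text
clock: 14.03
position: [0.5252, 0.3606, 0.1148]
ee_rot: [-0.694, 0.694, 0.134, -0.133]
contact_force: [-1.3, -0.9, -1.3]
grip_width: 0.0118
```

```bash
python3 - <<'E'
from h import *
st()
plan(.458,-.193,.12,np.pi/2-.017)
cv2.imwrite('pics/s16.png',cv2.resize(robot.get_image('side')[160:340,130:310],None,fx=3.3,fy=3.3,interpolation=cv2.INTER_CUBIC))
E
```

```text
t14.03 p [0.5252 0.3606 0.1148] yaw 0.38 down [ 0.001  0.    -1.   ] q [ 0.52  0.22  1.79 -0.    1.13  0.14] F [-1.3 -0.9 -1.3] w 0.0118
ROW [0.001, -1.174, 0.001] [-0.2677, -0.0054, -0.4892] rows>=13.4
```

View pics/s16.png

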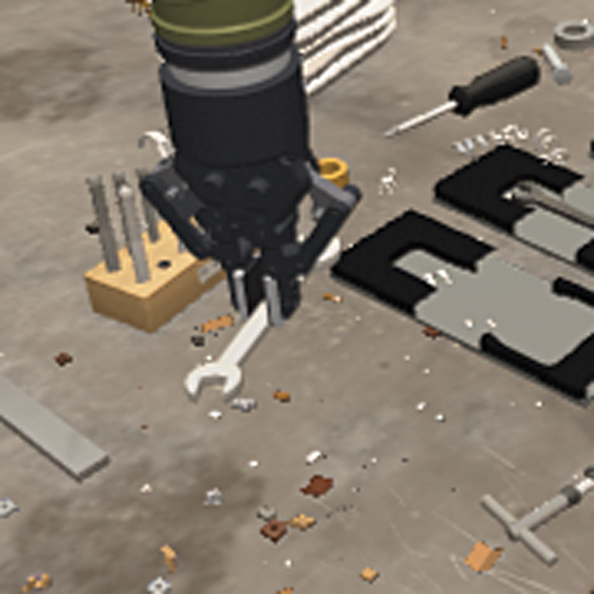

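Held level. Carry it to the medium inlay at height.

Request:
drive_tool(rows=[[[0, -1.17, 0, -0.268, -0.01, -0.489, 1], [0, -1.17, 0, -0.268, -0.01, -0.489, 1], [0, -1.17, 0, -0.268, -0.01, -0.489, 1], [0, -1.17, 0, -0.268, -0.01, -0.489, 1], [0, -1.17, 0, -0.268, -0.01, -0.489, 1], [0, -1.17, 0, -0.268, -0.01, -0.489, 1], [0, -1.17, 0, -0.268, -0.01, -0.489, 1], [0, -1.17, 0, -0.268, -0.01, -0.489, 1]]])

```text
clock: 14.75
position: [0.4858, 0.0485, 0.1181]
ee_rot: [0.559, -0.557, -0.434, 0.435]
contact_force: [0.3, 0.3, -1.1]
grip_width: 0.0113
```

```bash
python3 - <<'E'
from h import *
st()
plan(.459,-.193,.11,np.pi/2-.017)
E
```

```text
t14.75 p [0.4858 0.0485 0.1181] yaw 1.323 down [-0.003  0.    -1.   ] q [-0.01 -0.11  2.13  0.    1.12 -1.33] F [ 0.3  0.3 -1.1] w 0.0113
ROW [-0.003, -0.231, -0.0] [-0.2407, 0.0082, -0.0333] rows>=5.8
```

Request:
drive_tool(rows=[[[-0.003, -0.231, 0, -0.241, 0.008, -0.033, 1], [-0.003, -0.231, 0, -0.241, 0.008, -0.033, 1], [-0.003, -0.231, 0, -0.241, 0.008, -0.033, 1], [-0.003, -0.231, 0, -0.241, 0.008, -0.033, 1], [-0.003, -0.231, 0, -0.241, 0.008, -0.033, 1], [-0.003, -0.231, 0, -0.241, 0.008, -0.033, 1], [-0.003, -0.231, 0, -0.241, 0.03, -0.033, 1], [-0.003, -0.231, 0, -0.241, 0.05, -0.033, 1]]])

```text
clock: 15.42
position: [0.4587, -0.194, 0.0691]
ee_rot: [-0.506, 0.508, 0.494, -0.492]
contact_force: [-0.9, 1.3, -1.2]
grip_width: 0.0117
```

```bash
python3 - <<'E'
from h import *
st()
plan(.459,-.193,.055,np.pi/2-.017)
E
```

```text
t15.42 p [ 0.4587 -0.194   0.0691] yaw 1.544 down [ 0.004 -0.    -1.   ] q [-0.51 -0.01  2.13  0.    1.02 -2.05] F [-0.9  1.3 -1.2] w 0.0117
ROW [0.004, -0.01, -0.0] [0.001, 0.0141, -0.0002] rows>=0.3
```

Request:
drive_tool(rows=[[[0.004, -0.01, 0, 0, 0.012, -0.001, 1], [0.004, -0.01, 0, 0, 0.016, -0.001, 1], [0.004, -0.01, 0, 0, 0.016, -0.001, 1], [0.004, -0.01, 0, 0, 0.016, -0.001, 1]]])

```text
clock: 15.75
position: [0.4608, -0.1907, 0.0545]
ee_rot: [0.503, -0.503, -0.497, 0.497]
contact_force: [0.0, 0.4, -1.5]
grip_width: 0.0115
```

```bash
python3 - <<'E'
from h import *
st()
plan(.459,-.193,.034,np.pi/2-.017)
cv2.imwrite('pics/s17.png',cv2.resize(robot.get_image('side')[130:250,300:460],None,fx=5,fy=5,interpolation=cv2.INTER_CUBIC))
E
```

```text
t15.75 p [ 0.4608 -0.1907  0.0545] yaw 1.56 down [-0.001  0.    -1.   ] q [-0.5   0.01  2.14  0.    0.99 -2.06] F [ 0.   0.4 -1.5] w 0.0115
ROW [-0.001, 0.006, 0.0] [-0.0023, 0.0205, 0.0017] rows>=0.5
```

View pics/s17.png

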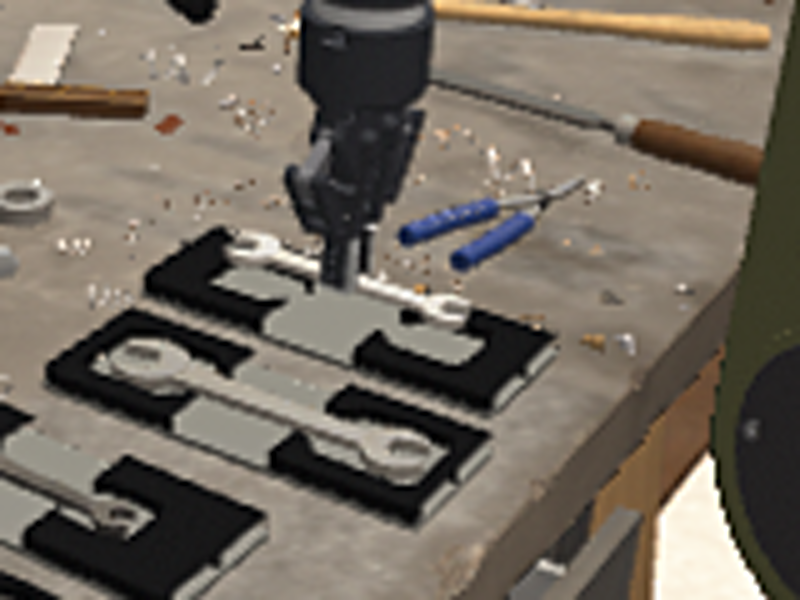

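```bash
python3 - <<'E'
from h import *
C=lambda X,Y:(X/5+300,Y/5+130)
for z in (.030,.034):
  P=cast('side',[C(228,247),C(471,311)],z);print(P,P.mean(0),np.linalg.norm(P[0]-P[1]))
P=cast('side',[C(222,282),C(475,352)],.006);print(P.mean(0),P)
P=cast('side',[C(150,285),C(525,405),C(220,228),C(555,335)],.016);print(P.mean(0),P)
E
```

```text
[[ 0.53717972 -0.18539441  0.03      ]
 [ 0.37953561 -0.19933112  0.03      ]] [ 0.45835767 -0.19236277  0.03      ] 0.15825895911782056
[[ 0.53328536 -0.17861512  0.034     ]
 [ 0.37676176 -0.19245276  0.034     ]] [ 0.45502356 -0.18553394  0.034     ] 0.1571340732794668
[ 0.45575664 -0.18966399  0.006     ] [[ 0.53878966 -0.18300889  0.006     ]
 [ 0.37272362 -0.19631909  0.006     ]]
[ 0.44670096 -0.18376868  0.016     ] [[ 0.56301195 -0.13756707  0.016     ]
 [ 0.31846483 -0.14259744  0.016     ]
 [ 0.56890466 -0.22901084  0.016     ]
 [ 0.3364224  -0.22589936  0.016     ]]
```

Aligned; lower.

Request:
drive_tool(rows=[[[0, 0.006, 0, -0.001, 0.006, 0.001, 1], [0, 0.006, 0, -0.001, 0.013, 0.001, 1], [0, 0.006, 0, -0.001, 0.019, 0.001, 1], [0, 0.006, 0, -0.001, 0.02, 0.001, 1], [0, 0.006, 0, -0.001, 0.02, 0.001, 1], [0, 0.006, 0, -0.001, 0.02, 0.001, 1]]])

```text
clock: 16.3
position: [0.4597, -0.1923, 0.0348]
ee_rot: [-0.505, 0.505, 0.495, -0.495]
contact_force: [0.6, -0.6, -1.4]
grip_width: 0.0122
```

```bash
python3 - <<'E'
from h import *
st()
cv2.imwrite('pics/s18.png',cv2.resize(robot.get_image('side')[130:250,300:460],None,fx=5,fy=5,interpolation=cv2.INTER_CUBIC))
E
```

```text
t16.30 p [ 0.4597 -0.1923  0.0348] yaw 1.553 down [ 0. -0. -1.] q [-0.5   0.04  2.14  0.    0.95 -2.06] F [ 0.6 -0.6 -1.4] w 0.0122
```

View pics/s18.png

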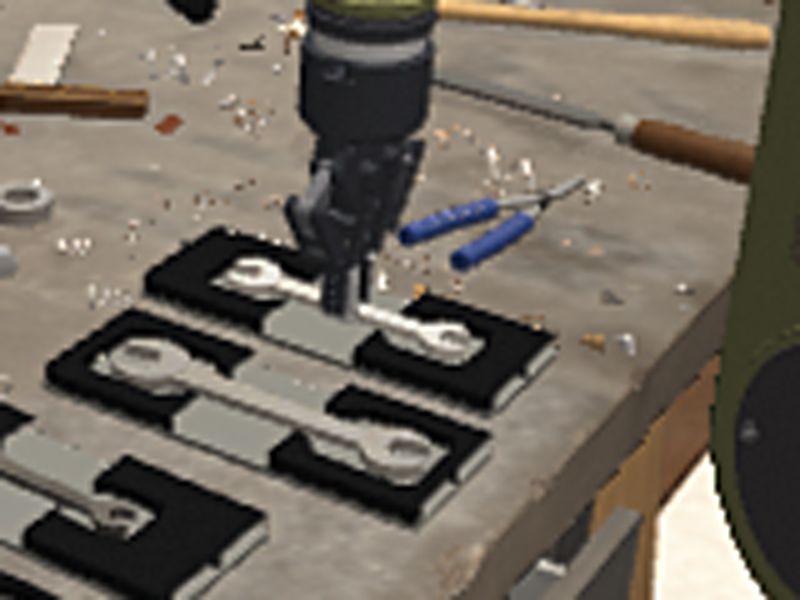

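Request:
drive_tool(rows=[[[0, 0, 0, 0, 0.003, 0, 1], [0, 0, 0, 0, 0.003, 0, 1], [0, 0, 0, 0, 0.003, 0, 0.4], [0, 0, 0, 0, 0.003, 0, 0], [0, 0, 0, 0, 0.003, 0, 0], [0, 0, 0, 0, -0.03, 0, 0], [0, 0, 0, 0, -0.07, 0, 0], [0, 0, 0, 0, -0.08, 0, -1]]])

```text
clock: 17.02
position: [0.4628, -0.194, 0.1209]
ee_rot: [-0.501, 0.508, 0.496, -0.494]
contact_force: [1.3, -0.7, 1.1]
grip_width: 0.0534
```

```bash
python3 - <<'E'
from h import *
st()
cv2.imwrite('pics/s19.png',cv2.resize(robot.get_image('side')[130:250,300:460],None,fx=5,fy=5,interpolation=cv2.INTER_CUBIC))
plan(.437,-.376,.12,-.23)
E
```

```text
t17.02 p [ 0.4628 -0.194   0.1209] yaw 1.552 down [ 0.009 -0.005 -1.   ] q [-0.5  -0.09  2.1   0.    1.12 -2.06] F [ 1.3 -0.7  1.1] w 0.0534
ROW [0.012, 1.783, 0.005] [-0.1821, 0.0022, 0.023] rows>=14.3
```

View pics/s19.png

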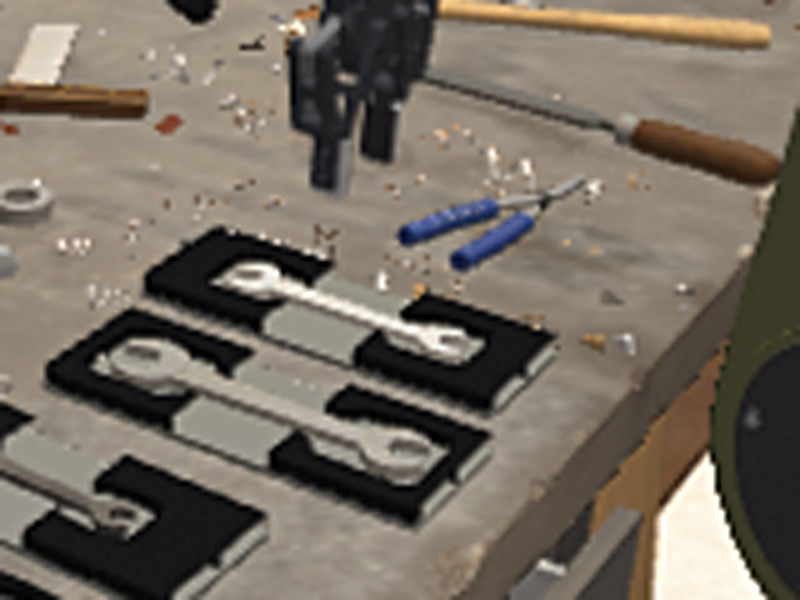

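Request:
drive_tool(rows=[[[0.012, 1.77, 0, -0.177, 0.002, 0.022, -1], [0.012, 1.77, 0, -0.177, 0.002, 0.022, -1], [0.012, 1.77, 0, -0.177, 0.002, 0.022, -1], [0.012, 1.77, 0, -0.177, 0.002, 0.022, -1], [0.012, 1.77, 0, -0.177, 0.002, 0.022, -1], [0.012, 1.77, 0, -0.177, 0.002, 0.022, -1], [0.012, 1.77, 0, -0.177, 0.002, 0.022, -1], [0.012, 1.77, 0, -0.177, 0.002, 0.022, -1]]])

```text
clock: 17.73
position: [0.434, -0.3693, 0.1119]
ee_rot: [0.683, -0.679, -0.189, 0.192]
contact_force: [-0.2, 0.7, 0.2]
grip_width: 0.0855
```

```bash
python3 - <<'E'
from h import *
st()
plan(.439,-.371,.09,-.22)
E
```

```text
t17.73 p [ 0.434  -0.3693  0.1119] yaw 0.545 down [-0.006  0.004 -1.   ] q [-0.8   0.09  1.95 -0.    1.12 -1.34] F [-0.2  0.7  0.2] w 0.0855
ROW [-0.005, 0.765, -0.006] [0.0035, 0.0219, -0.0042] rows>=6.1
```

Request:
drive_tool(rows=[[[-0.005, 0.765, -0.006, 0.003, 0.022, -0.003, -1], [-0.005, 0.765, -0.006, 0.003, 0.022, -0.003, -1], [-0.005, 0.765, -0.006, 0.003, 0.022, -0.003, -1], [-0.005, 0.765, -0.006, 0.003, 0.022, -0.003, -1], [-0.005, 0.765, -0.006, 0.003, 0.022, -0.003, -1], [-0.005, 0.765, -0.006, 0.003, 0.022, -0.003, -1], [-0.005, 0.765, -0.006, 0.003, 0.022, -0.003, -1], [-0.005, 0.765, -0.006, 0.003, 0.022, -0.003, -1]]])

```text
clock: 18.4
position: [0.4383, -0.3697, 0.0903]
ee_rot: [-0.703, 0.703, -0.074, 0.074]
contact_force: [-0.1, 0.5, 0.1]
grip_width: 0.0856
```

```bash
python3 - <<'E'
from h import *
st()
plan(.439,-.371,.045,-.22)
cv2.imwrite('pics/s20.png',cv2.resize(robot.get_image('side')[110:230,350:470],None,fx=5,fy=5,interpolation=cv2.INTER_CUBIC))
cv2.imwrite('pics/t20.png',cv2.resize(robot.get_image('top')[150:270,320:480],None,fx=5,fy=5,interpolation=cv2.INTER_CUBIC))
E
```

```text
t18.40 p [ 0.4383 -0.3697  0.0903] yaw -0.21 down [ 0.001 -0.    -1.   ] q [-0.79  0.12  1.95  0.    1.07 -0.58] F [-0.1  0.5  0.1] w 0.0856
ROW [0.0, 0.01, 0.001] [0.0009, 0.0453, -0.0011] rows>=1.1
```

View pics/s20.png

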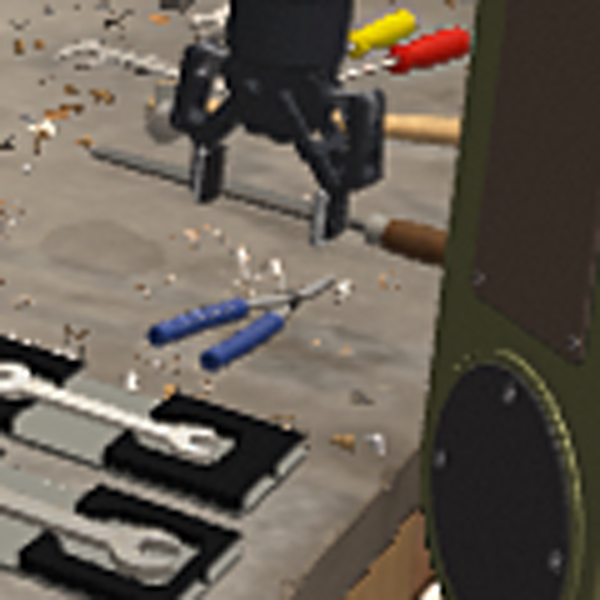

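View pics/t20.png

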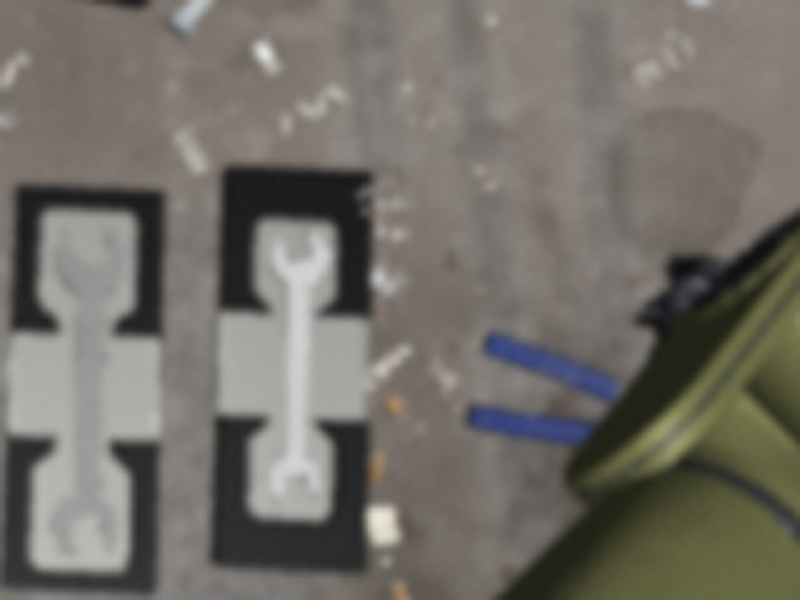

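Request:
drive_tool(rows=[[[0, 0, 0, 0, 0.03, -0.001, -1], [0, 0, 0, 0, 0.05, -0.001, -1], [0, 0, 0, 0, 0.06, -0.001, -1], [0, 0, 0, 0, 0.061, -0.001, -1], [0, 0, 0, 0, 0.061, -0.001, -1], [0, 0, 0, 0, 0.061, -0.001, -1]]])

```text
clock: 19.0
position: [0.439, -0.3715, 0.031]
ee_rot: [-0.703, 0.704, -0.074, 0.076]
contact_force: [0.3, -0.5, 0.0]
grip_width: 0.0855
```

```bash
python3 - <<'E'
from h import *
st()
cv2.imwrite('pics/s21.png',cv2.resize(robot.get_image('side')[110:230,350:470],None,fx=5,fy=5,interpolation=cv2.INTER_CUBIC))
E
```

```text
t19.00 p [ 0.439  -0.3715  0.031 ] yaw -0.212 down [ 0.003 -0.002 -1.   ] q [-0.8   0.21  1.97  0.    0.96 -0.58] F [ 0.3 -0.5  0. ] w 0.0855
```

View pics/s21.png

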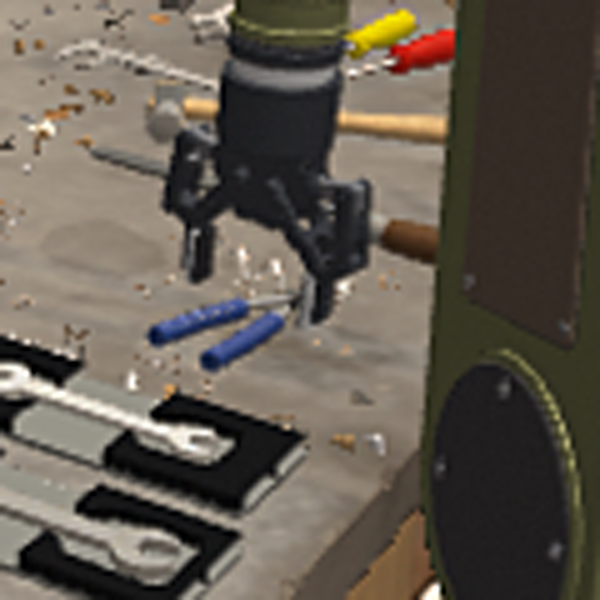

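```bash
python3 - <<'E'
from h import *
p=proj('side',[(.439,-.3715,.019),(.439,-.3715,.008),(.439,-.371,.0)]);print((p-[350,110])*5)
E
```

```text
[[249.11347522 297.99484538]
 [247.22802332 312.87608775]
 [245.55100271 323.89255778]]
```

Request:
drive_tool(rows=[[[0, 0, 0, 0, 0.003, 0, -1], [0, 0, 0, 0, 0.004, 0, -0.5], [0, 0, 0, 0, 0.004, 0, 0], [0, 0, 0, 0, 0.004, 0, 1], [0, 0, 0, 0, 0.004, 0, 1], [0, 0, 0, 0, 0.004, 0, 1], [0, 0, 0, 0, 0.004, 0, 1], [0, 0, 0, 0, 0.004, 0, 1]]], force=60)

```text
clock: 19.72
position: [0.4387, -0.3712, 0.0269]
ee_rot: [-0.703, 0.703, -0.074, 0.076]
contact_force: [-1.4, 0.8, 5.2]
grip_width: 0.0444
```

```bash
python3 - <<'E'
from h import *
st()
cv2.imwrite('pics/s22.png',cv2.resize(robot.get_image('side')[110:230,350:470],None,fx=5,fy=5,interpolation=cv2.INTER_CUBIC))
E
```

```text
t19.72 p [ 0.4387 -0.3712  0.0269] yaw -0.212 down [ 0.002 -0.001 -1.   ] q [-0.8   0.21  1.97  0.    0.95 -0.58] F [-1.4  0.8  5.2] w 0.0444
```

View pics/s22.png

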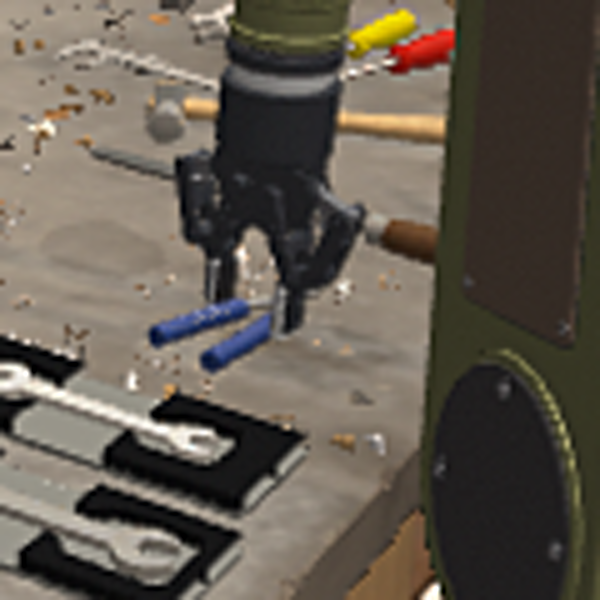

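Request:
drive_tool(rows=[[[0, 0, 0, 0, -0.02, 0, 1], [0, 0, 0, 0, -0.05, 0, 1], [0, 0, 0, 0, -0.08, 0, 1], [0, 0, 0, 0, -0.1, 0, 1], [0, 0, 0, 0, -0.1, 0, 1], [0, 0, 0, 0, -0.1, 0, 1]]])

```text
clock: 20.27
position: [0.4386, -0.3712, 0.1267]
ee_rot: [-0.702, 0.704, -0.074, 0.076]
contact_force: [-0.4, -0.2, -2.8]
grip_width: 0.044
```

```bash
python3 - <<'E'
from h import *
st()
C=lambda X,Y:((X+.5)/5-.5+160,(Y+.5)/5-.5+150)
P=cast('top',[C(468,135),C(450,434)],.006);print(P,P.mean(0))
plan(.4895,.186,.13,1.55)
cv2.imwrite('pics/s23.png',cv2.resize(robot.get_image('side')[80:200,350:470],None,fx=5,fy=5,interpolation=cv2.INTER_CUBIC))
E
```

```text
t20.27 p [ 0.4386 -0.3712  0.1267] yaw -0.212 down [ 0.003 -0.002 -1.   ] q [-0.8   0.07  1.93  0.    1.13 -0.58] F [-0.4 -0.2 -2.8] w 0.044
[[0.58941457 0.18641573 0.006     ]
 [0.40862513 0.18808833 0.006     ]] [0.49901985 0.18725203 0.006     ]
ROW [0.004, -1.762, 0.001] [-0.0678, -0.0045, 0.5554] rows>=14.1
```

View pics/s23.png

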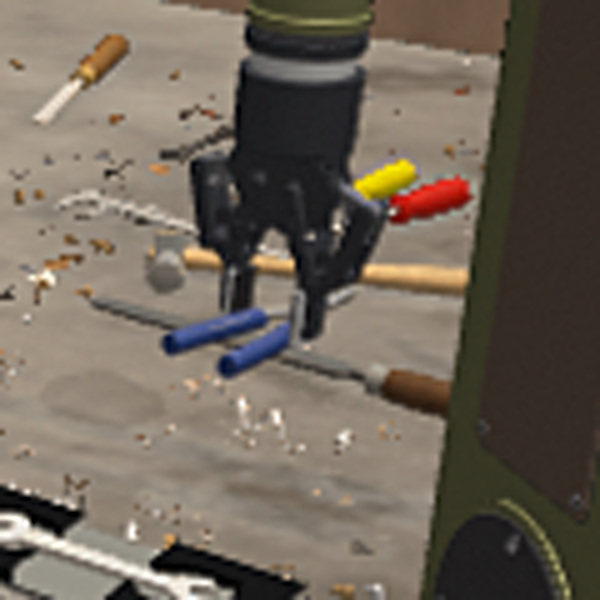

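Request:
drive_tool(rows=[[[0, -1.762, 0, -0.068, -0.005, 0.555, 1], [0, -1.762, 0, -0.068, -0.005, 0.555, 1], [0, -1.762, 0, -0.068, -0.005, 0.555, 1], [0, -1.762, 0, -0.068, -0.005, 0.555, 1], [0, -1.762, 0, -0.068, -0.005, 0.555, 1], [0, -1.762, 0, -0.068, -0.005, 0.555, 1], [0, -1.762, 0, -0.068, -0.005, 0.555, 1], [0, -1.762, 0, -0.068, -0.005, 0.555, 1]]])

```text
clock: 20.98
position: [0.4663, -0.0367, 0.1258]
ee_rot: [0.653, -0.652, -0.272, 0.274]
contact_force: [1.6, 0.2, -2.3]
grip_width: 0.0446
```

```bash
python3 - <<'E'
from h import *
st()
plan(.491,.187,.12,1.553)
E
```

```text
t20.98 p [ 0.4663 -0.0367  0.1258] yaw 0.793 down [-0.003  0.    -1.   ] q [-0.19 -0.17  2.16 -0.    1.15 -0.99] F [ 1.6  0.2 -2.3] w 0.0446
ROW [-0.003, -0.76, -0.001] [0.1767, 0.0058, 0.1393] rows>=6.1
```

Request:
drive_tool(rows=[[[-0.003, -0.76, 0, 0.177, 0.006, 0.139, 1], [-0.003, -0.76, 0, 0.177, 0.006, 0.139, 1], [-0.003, -0.76, 0, 0.177, 0.006, 0.139, 1], [-0.003, -0.76, 0, 0.177, 0.006, 0.139, 1], [-0.003, -0.76, 0, 0.177, 0.006, 0.139, 1], [-0.003, -0.76, 0, 0.177, 0.006, 0.139, 1], [-0.003, -0.76, 0, 0.177, 0.04, 0.139, 1], [-0.003, -0.76, 0, 0.177, 0.06, 0.139, 1]]])

```text
clock: 21.65
position: [0.493, 0.1857, 0.0649]
ee_rot: [-0.504, 0.506, 0.494, -0.496]
contact_force: [-1.2, -0.5, -3.3]
grip_width: 0.0444
```

```bash
python3 - <<'E'
from h import *
st()
plan(.491,.187,.055,1.553)
E
```

```text
t21.65 p [0.493  0.1857 0.0649] yaw 1.551 down [ 0.    -0.003 -1.   ] q [ 0.26  0.06  2.07 -0.    1.02 -1.29] F [-1.2 -0.5 -3.3] w 0.0444
ROW [0.0, -0.002, -0.003] [0.0013, 0.0099, 0.002] rows>=0.2
```

Request:
drive_tool(rows=[[[0, 0, -0.003, 0.001, 0.01, 0.001, 1], [0, 0, -0.003, 0.001, 0.01, 0.001, 1], [0, 0, -0.003, 0.001, 0.01, 0.001, 1], [0, 0, -0.003, 0.001, 0.01, 0.001, 1]]])

```text
clock: 21.98
position: [0.4945, 0.1854, 0.0592]
ee_rot: [-0.505, 0.507, 0.496, -0.492]
contact_force: [-0.2, -0.3, -1.8]
grip_width: 0.0442
```

```bash
python3 - <<'E'
from h import *
st()
plan(.491,.187,.034,1.553)
cv2.imwrite('pics/s24.png',cv2.resize(robot.get_image('side')[180:300,200:360],None,fx=5,fy=5,interpolation=cv2.INTER_CUBIC))
E
```

```text
t21.98 p [0.4945 0.1854 0.0592] yaw 1.547 down [ 0.005  0.001 -1.   ] q [ 0.26  0.07  2.07  0.    1.   -1.29] F [-0.2 -0.3 -1.8] w 0.0442
ROW [0.005, -0.006, 0.001] [0.0015, 0.0252, 0.0037] rows>=0.6
```

View pics/s24.png

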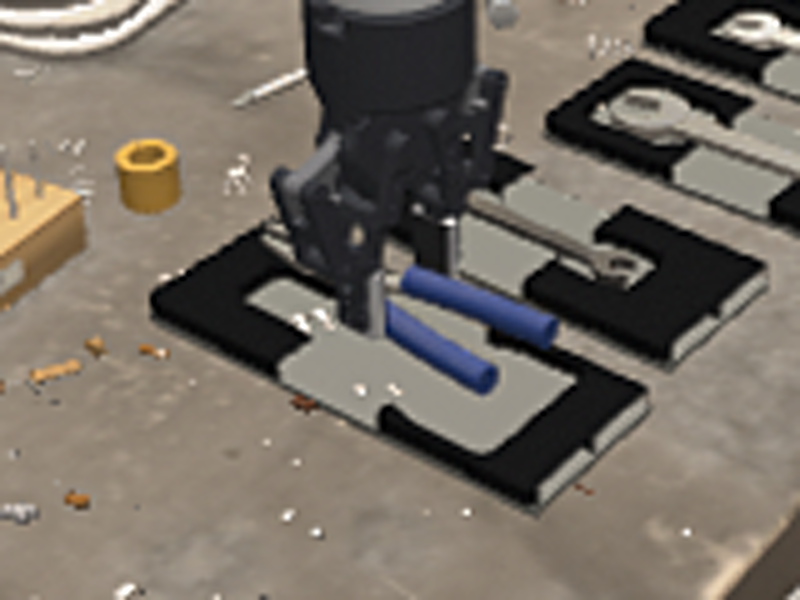

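```bash
python3 - <<'E'
from h import *
C=lambda X,Y:(X/5+200,Y/5+180)
P=cast('side',[C(552,332),C(488,378),C(264,230)],.040);print(P,'gripend',P[:2].mean(0))
P=cast('side',[C(265,288),C(535,420)],.006);print(P.mean(0),P)
print(cast('side',[C(248,298),C(312,285),C(575,380),C(490,450)],.006))
E
```

```text
[[0.41820505 0.16714785 0.04      ]
 [0.42161336 0.21110563 0.04      ]
 [0.58219772 0.18188057 0.04      ]] gripend [0.41990921 0.18912674 0.04      ]
[0.49740349 0.18643269 0.006     ] [[0.58276427 0.1839399  0.006     ]
 [0.4120427  0.18892548 0.006     ]]
[[0.58379155 0.19512507 0.006     ]
 [0.56542153 0.16836643 0.006     ]
 [0.4139683  0.15430513 0.006     ]
 [0.41614674 0.21754904 0.006     ]]
```

Request:
drive_tool(rows=[[[0.005, -0.006, 0, 0.001, 0.008, 0.003, 1], [0.005, -0.006, 0, 0.001, 0.015, 0.003, 1], [0.005, -0.006, 0, 0.001, 0.022, 0.003, 1], [0.005, -0.006, 0, 0.001, 0.024, 0.003, 1], [0.005, -0.006, 0, 0.001, 0.024, 0.003, 1], [0.005, -0.006, 0, 0.001, 0.024, 0.003, 1]]])

```text
clock: 22.53
position: [0.491, 0.1866, 0.0343]
ee_rot: [0.505, -0.504, -0.496, 0.496]
contact_force: [0.7, 0.1, -2.4]
grip_width: 0.0447
```

```bash
python3 - <<'E'
from h import *
st()
cv2.imwrite('pics/s25.png',cv2.resize(robot.get_image('side')[180:300,200:360],None,fx=5,fy=5,interpolation=cv2.INTER_CUBIC))
E
```

```text
t22.53 p [0.491  0.1866 0.0343] yaw 1.553 down [-0.001  0.001 -1.   ] q [ 0.26  0.1   2.08  0.    0.96 -1.29] F [ 0.7  0.1 -2.4] w 0.0447
```

View pics/s25.png

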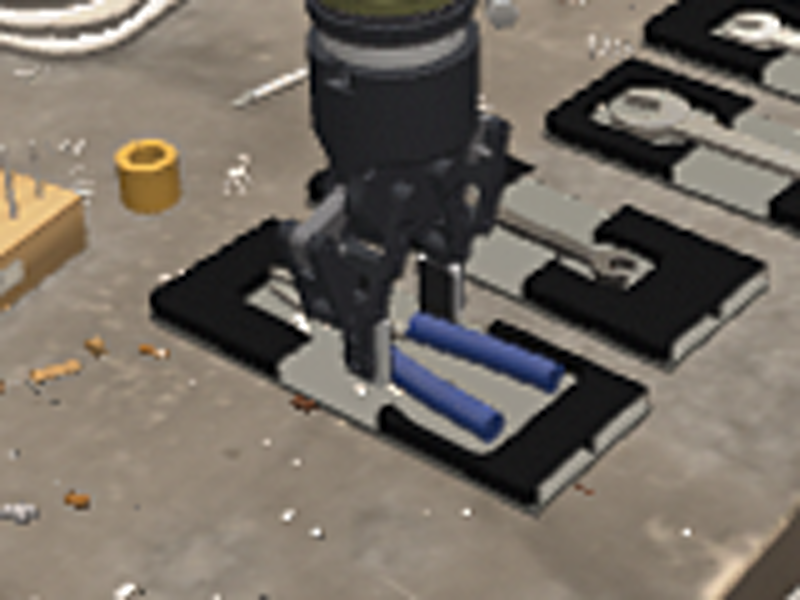

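Request:
drive_tool(rows=[[[0, 0, 0, 0, 0.002, 0, 1], [0, 0, 0, 0, 0.002, 0, 1], [0, 0, 0, 0, 0.002, 0, 0], [0, 0, 0, 0, 0.002, 0, -0.6], [0, 0, 0, 0, 0.002, 0, -0.6], [0, 0, 0, 0, 0.002, 0, -0.6], [0, 0, 0, 0, -0.03, 0, -0.6], [0, 0, 0, 0, -0.07, 0, -0.6]]])

```text
clock: 23.25
position: [0.4878, 0.1857, 0.1011]
ee_rot: [0.507, -0.502, -0.493, 0.499]
contact_force: [1.3, 0.4, 0.3]
grip_width: 0.0684
```

Request:
drive_tool(rows=[[[0, 0, 0, 0, -0.1, 0, -0.6], [0, 0, 0, 0, -0.14, 0, -0.6], [0, 0, 0, 0.05, -0.17, 0, -0.6], [0, 0, 0, 0.09, -0.17, 0, -0.6], [0, 0, 0, 0.13, -0.17, 0, -0.6], [0, 0, 0, 0.17, -0.17, 0, -0.6], [0, 0, 0, 0.2, -0.17, 0, -0.6], [0, 0, 0, 0.2, -0.17, 0, -0.6]]])

```text
clock: 23.92
position: [0.4945, 0.39, 0.276]
ee_rot: [0.505, -0.503, -0.497, 0.495]
contact_force: [-0.4, -0.6, 0.4]
grip_width: 0.0682
```

```bash
python3 - <<'E'
from h import *
st()
cv2.imwrite('pics/s26.png',cv2.resize(robot.get_image('side')[150:310,200:420],None,fx=3.6,fy=3.6,interpolation=cv2.INTER_CUBIC))
t=robot.get_image('top');cv2.imwrite('pics/t26f.png',t)
cv2.imwrite('pics/t26.png',cv2.resize(t[150:270,230:400],None,fx=4.7,fy=4.7,interpolation=cv2.INTER_CUBIC))
E
```

```text
t23.92 p [0.4945 0.39   0.276 ] yaw 1.556 down [ 0.001  0.004 -1.   ] q [ 0.58  0.07  1.68  0.    1.39 -0.97] F [-0.4 -0.6  0.4] w 0.0682
```

View pics/s26.png

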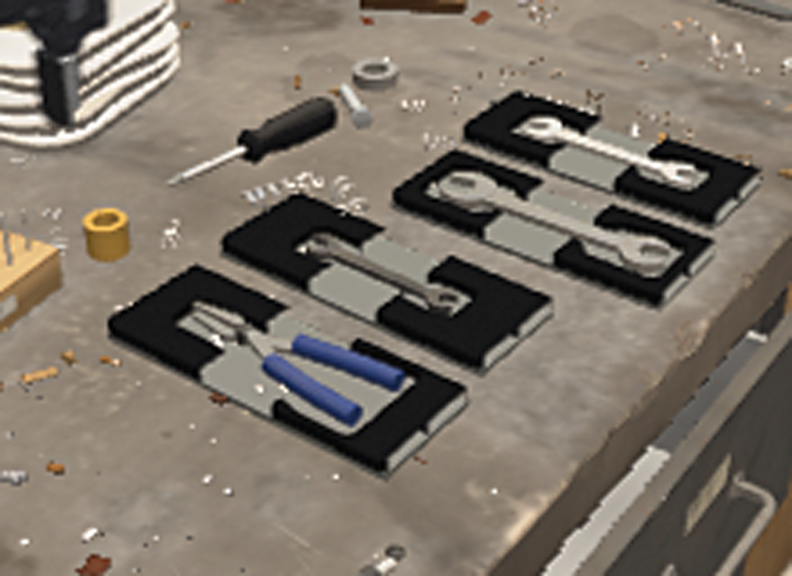

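View pics/t26.png

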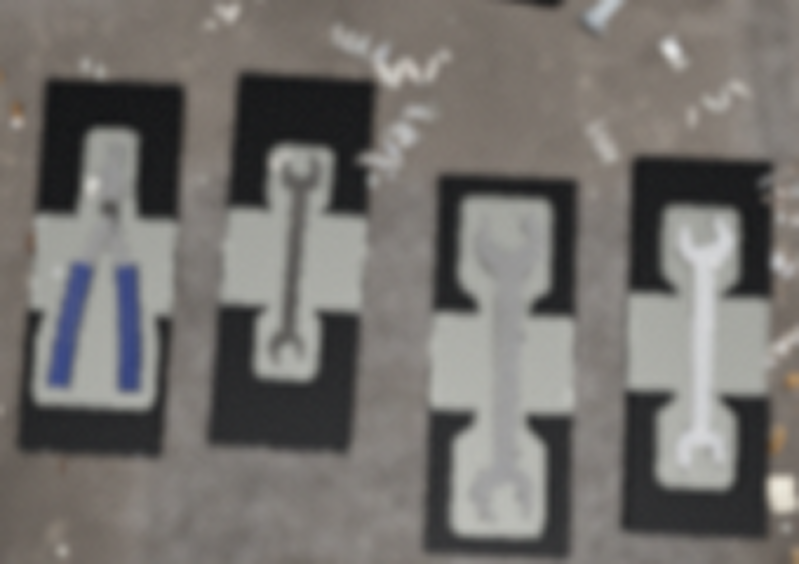

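Request:
drive_tool(rows=[[[0, 0, 0, 0, 0, 0, -0.6], [0, 0, 0, 0, 0, 0, -0.6], [0, 0, 0, 0, 0, 0, -0.6], [0, 0, 0, 0, 0, 0, -0.6]]])

```text
clock: 24.35
position: [0.4949, 0.3852, 0.2746]
ee_rot: [0.505, -0.504, -0.495, 0.495]
contact_force: [-0.8, 0.2, 1.3]
grip_width: 0.0683
```

```bash
python3 - <<'E'
from h import *
a=cv2.imread('pics/top0.png').astype(int);b=robot.get_image('top').astype(int)
for n,(x0,y0,x1,y1) in dict(screwdriver=(293,130,355,156),chuck=(188,242,225,272)).items(): print(n,np.abs(a-b)[y0:y1,x0:x1].mean())
st(); print(robot.sign_off())
E
```

```text
screwdriver 8.364764267990074
chuck 9.188888888888888
t24.40 p [0.495  0.3852 0.2747] yaw 1.552 down [-0.001  0.001 -1.   ] q [ 0.58  0.06  1.68  0.    1.39 -0.98] F [ 0.6  0.1 -1. ] w 0.0682
the job is handed in; nothing more can be done
None
```

```bash
python3 - <<'E'
import cv2,numpy as np
a=cv2.imread('pics/top0.png');b=cv2.imread('pics/t26f.png')
print(np.abs(a.astype(int)-b)[130:156,400:450].mean())
for n,(x0,y0,x1,y1) in dict(screwdriver=(293,130,355,156),chuck=(188,242,225,272)).items():
    r=cv2.matchTemplate(b[y0-10:y1+10,x0-10:x1+10],a[y0:y1,x0:x1],cv2.TM_CCOEFF_NORMED);print(n,cv2.minMaxLoc(r)[1::2])
E
```

```text
9.508205128205129
screwdriver (0.9992464184761047, (10, 10))
chuck (0.9956893920898438, (10, 10))
```

The job is handed in at 24.4 s: all three spanners and the pliers are in their own inlays. I took the small spanner out of the large inlay first, then placed the large spanner, the medium spanner and the pliers.

- **Seating:** the last top and side pictures show every tool flat inside its matching cut-out, released. The pliers have their jaws at the narrow end. I judged this by eye and did not measure the final heights or tilt.
- **Screwdriver and chuck key:** a plain picture difference over these two gave about 8–9 grey levels. An untouched patch of bench gave about the same, so this is a change in overall brightness. Template matching after hand-in found both at zero pixel shift, with correlations of 0.999 and 0.996.
- **Forces and clearance:** the force readings I took stayed below about 7 N. The arm ended clear of everything, with the gripper empty.
- **Disagreement between cameras:** the side view put points about 3–10 mm away from the top view. I used the top view for positions and the side view only to compare each tool with its pocket.

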